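# Hold a counting-chamber case in the corner of a sprung engraving jig

## Robot

A 6-joint arm with a two-finger parallel gripper is mounted at the origin on a cart in front of the work surface, level with it; the furniture and walls round the work are solid. World frame = base frame: x ahead of the robot, y to its left, z up, the work surface at z = 0. Lengths are in m, angles in rad, forces in N, time in s.
With the tool pointing down it reaches from about 0.35 to 0.775 m from the base axis. Payload 7.3 kg.
Tool frame: the origin (TCP) lies at the very end of the fingers, on their centre line; the grasp point (between the pads) lies 19 mm behind it; z points along the fingers, y is the direction in which the jaws open and shut (so a half turn about z gives the same grasp; the last joint's range is limited). The gripper opens to 92 mm and grips with 3 to 60 N. Pads are 19 mm wide; open, the fingers measure 130 mm over their backs; the gripper's body (75 mm by 190 mm) begins 47 mm behind the grasp point.
Start: joints at [-1.256, 0.342, 1.524, -0, 1.275, -0.146], TCP at [0.233, -0.47, 0.227] pointing down, gripper open.
Joint ranges: [-2.53, 2.53], [-0.77, 2.02], [0.04, 2.7], [-1, 4.14], [0.28, 2.66], [-3.11, 3.11]. Speed limits (rad/s): [2.57, 2.57, 3.14, 3.14, 3.14, 3.14].

## Interface

Orientations are given as [roll, pitch, yaw] about the fixed x, y, z axes, in that order (R = Rz(yaw) Ry(pitch) Rx(roll)).
In Python, from cell import monitor, eyes, order gives the robot as it stands. The module is installed in compiled form; this text tells all that it offers.
- The arm moves only by the tool carry_out, never from a script. Its argument "targets" is a list of rows, each a list of 2 entries, a list of its own where there are three numbers: the shift along the tool's x, y, z in m, then the turn about the tool's z in rad. In form: [[[dx, dy, dz], twist], ...]. A call has 1 to 10 rows; each row shifts and turns the pose as measured when the row begins, along the tool's axes as they then stand; what a row does not reach is not made up. A row lasts 1/8 s, in which the tool goes at most 62.5 mm and 10.7 degrees, less where a joint would pass 70% of its speed; a pose out of reach is approached as far as the arm can. A call is refused whole if a number of a shift passes 0.0625 or a number of a turn 0.188, either way. A call with a gripper value outside its range is refused whole. "fingers" is the closure, from 0 (fully open) to 1 (shut), set as the call begins (left out, the last holds). The fingers move at their own pace and stop on an object; "grip_force" is the grip in N (left out, the last holds). Time passes only in rows, so rows that do not move let the fingers close. It gives the time, the measured TCP pose, the force and the opening at its end, in the units of the state.
- monitor.observe(): the state, without advancing time (a new reading comes with each control period).
- eyes.read_camera(name): name is "scene" or "top"; returns the picture (384x512x3 uint8, red, green, blue); there is no depth.
- eyes.camera_info(name): a dict with "K" (3x3 intrinsics, pixels), "rvec" (rotation vector, rad) and "tvec" (3), from world to camera coordinates, as OpenCV has them. Camera axes: x right, y down, z forward; pixel columns grow to the right and rows downward; lengths in m; the calibration is good to about 2 mm. A picture is of the moment at which its call begins. camera_info takes no time and is no camera call.
- order.hand_in(): hands the job in, once; it reports no verdict.
The state is a dict: "time": time; "qpos": joint angles; "qvel": joint speeds; "joint_efforts": joint torques, N m; "tool_pos": TCP position; "tool_rot": TCP orientation; "contact_force": force on the tool from outside, world axes, zero at the start; "torque": the same for the moment, N m; "opening": finger opening in m.
Only numpy, scipy, OpenCV 4.12 (cv2) and the standard library are available. Lean on these libraries where they do the work, as an engineer would, in place of code of your own. Each camera call takes 0.05 s, during which the arm holds its last target.

## Task

Pick up the flat black counting-chamber case gently (thin glass inside: squeeze it with no more than about 25 N) and lay it flat on the jig's bed, lid up, one short end facing the fence and one long side close up against the stop block. Then press it with one diagonal push, down and toward the fence, so that the sprung bed and the sprung fence are both pushed in about half of their 10 mm travel, never right to the end of it. Finish while still holding it pressed like this, ready for engraving, and leave the timer, petri dish and marker where they are.

Things in the scene. Friction and masses are not known exactly. Their poses are not given: they have to be found in the camera images.
- case: flat black case of a counting chamber, 52 x 94 x 20 mm (own x, y, z), about 70 g, loose, lying lid up on the table. Origin: centre of its underside; y along its 94 mm length, z up. Grasp it from above across its 52 mm width, at the middle or up to 20 mm from it on the half away from the fence: the stop block takes up one long side near the fence. Either short end may face the fence.
- jig: fixed aluminium jig on the table. Origin: centre of its underside, below the seat; x points to the fence, y to the stop block's side, z up. Base plate 164 x 104 mm (x -66 to +98 mm), top at z = 12 mm. Behind the fence a fixed wall (x 69 to 79 mm, 72 mm wide, top at z = 59 mm). A case seated in the corner is centred at y = 0, and at x = 0 when it just touches the unpushed fence.
- stop_face (a point): centre of the working face of the fixed steel stop block, which looks to jig -y. The block spans jig x 27 to 47, y 26 to 40, z 12 to 48 mm; this point is at jig (37, 26, 30) mm. One long side of the case goes against it.
- bed_top (a point): point on the top face of the bed, 30 mm above the table and right above the jig's origin when the bed is up; sinks with the bed. The bed is a grey plastic plate 82 x 38 mm (jig x -46 to +36 mm), narrower than the case, so fingers can pass on both sides of it; 12 mm of free height between it and the base plate.
- bed (a joint): how far the bed is pushed down, m: 0 up, 0.010 bottomed out. Spring 0.8 N/mm with a preload of about 1.4 N: some 5.5 N at half travel (4 to 5 mm). It carries the case's weight without sinking.
- fence_face (a point): centre of the fence's working face (60 mm wide, 38 mm high, z from 19 to 57 mm), at jig x = +47 mm when unpushed; moves with the fence along jig +x.
- fence (a joint): how far the fence is pushed in along jig +x, m: 0 out, 0.010 bottomed out. Spring 0.8 N/mm with 1.6 N preload: some 5.5 N at half travel.
- timer: white square timer 62 x 62 x 20 mm, origin at the centre of its underside; leave it alone
- petri_dish: clear covered dish, 59 mm across, 14 mm high, origin at the centre of its underside; leave it alone
- marker: dark felt-tip marker lying flat, 14 x 131 x 16 mm, its length along own y, origin at the centre of its underside; leave it alone

How it is judged:
By the outcome, as a careful person would: the job done as asked, in the order asked, and still so for the second after the job is handed in, while the arm keeps its last pose, push and grip.
It also fails if it takes over 38 s, if anything falls off the work surface, if the arm or the gripper's body presses on something with over 40 N, if the wrist force passes 120 N, or if a joint passes its speed limit or range.

## Working session

There is one attempt and no reset: what is moved stays moved. The work goes in short steps, Python scripts to look and compute and a tool call to move; the robot and the scene stay as the last step left them, time stands still between calls to the robot, and variables do not carry over. Pictures are saved under pics/ and viewed, and the job is handed in when it is done.

Besides the shell and the picture viewer there is one more tool, called after ">>>" as name(argument=value, ...), one argument or row to a line, values as JSON. carry_out: Moves the arm, as the interface text tells. Its arguments: {"type":"object","properties":{"targets":{"type":"array","items":{"type":"array"}},"fingers":{"type":"number"},"grip_force":{"type":"number"}},"required":["targets"]}

```bash
mkdir -p pics; python3 - <<'E'
from cell import monitor, eyes, order
import cv2
s=monitor.observe()
for k,v in s.items(): print(k,v)
for n in("scene","top"):
    im=eyes.read_camera(n); cv2.imwrite(f"pics/{n}0.png",im[:,:,::-1]); i=eyes.camera_info(n); print(n,i)
E
```

```text
time 0.0
qpos [-1.25598704e+00  3.42713721e-01  1.52502663e+00 -2.82057669e-05
  1.27538226e+00 -1.45994913e-01]
qvel [-0.00110981 -0.00132122  0.00108261  0.00034191  0.00093921  0.00129402]
joint_efforts [ 1.56500249e-03 -4.31242347e+01 -2.44214505e+01  7.17912731e-02
  5.60877775e-02 -1.41909672e-04]
tool_pos [ 0.23333781 -0.46984044  0.22604627]
tool_rot [-3.14007504e+00 -1.95889490e-04  4.60812282e-01]
contact_force [-0.4180601  -0.26452111 -1.21367619]
torque [ 0.0157942   0.02230822 -0.00983673]
opening 0.0912560198205937
scene {'K': array([[435.07288982,   0.        , 255.74534729],
       [  0.        , 435.07288982, 185.60005801],
       [  0.        ,   0.        ,   1.        ]]), 'rvec': array([ 2.10738458, -0.50618376,  0.26847989]), 'tvec': array([-0.53157949,  0.09913278,  0.96439882])}
top {'K': array([[377.96701305,   0.        , 261.59825624],
       [  0.        , 377.96701305, 194.8807274 ],
       [  0.        ,   0.        ,   1.        ]]), 'rvec': array([ 2.17499047, -2.19868216,  0.14353477]), 'tvec': array([-0.20796315,  0.47636349,  0.8379741 ])}
```

View pics/scene0.png

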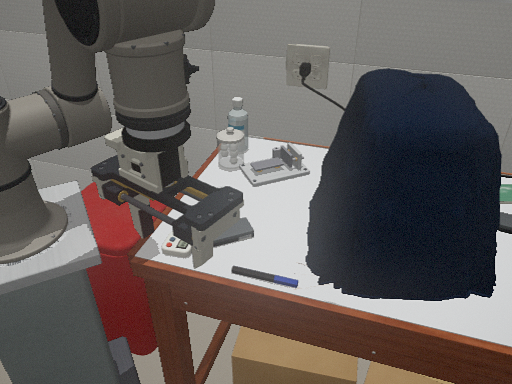

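View pics/top0.png

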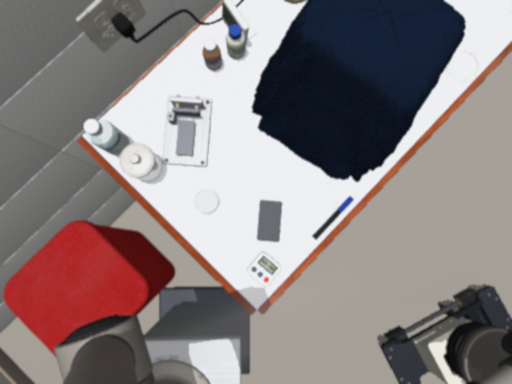

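```bash
cat > h.py <<'E'
import numpy as np, cv2
from cell import monitor, eyes
def cam(n):
    i=eyes.camera_info(n); R=cv2.Rodrigues(i["rvec"])[0]; return i["K"],R,np.array(i["tvec"]).ravel(),i["rvec"]
def ray(n,px,z):
    K,R,t,_=cam(n); px=np.atleast_2d(px).astype(float)
    d=(np.linalg.inv(K)@np.c_[px,np.ones(len(px))].T).T@R; c=-R.T@t
    return c+d*((z-c[2])/d[:,2])[:,None]
def proj(n,P):
    K,R,t,r=cam(n); return cv2.projectPoints(np.atleast_2d(P).astype(float),r,t,K,None)[0].reshape(-1,2)
E
python3 - <<'E'
from h import *
im=cv2.imread("pics/top0.png")
cv2.imwrite("pics/jig0.png",cv2.resize(im[85:175,150:225],None,fx=6.5,fy=6.5,interpolation=cv2.INTER_CUBIC))
cv2.imwrite("pics/case0.png",cv2.resize(im[180:290,185:365],None,fx=4.4,fy=4.4,interpolation=cv2.INTER_CUBIC))
print("cam center",[(-cam(n)[1].T@cam(n)[2]) for n in("top","scene")])
g=cv2.cvtColor(im,cv2.COLOR_BGR2GRAY)
m=((g<110)).astype(np.uint8)
n,l,st,c=cv2.connectedComponentsWithStats(m)
k=l[221,269]; print(st[k],c[k])
cnt=cv2.findContours((l==k).astype(np.uint8),0,1)[0][0][:,0,:]
for z in(0,.01,.02):
    W=ray("top",cnt,z)[:,:2]; r=cv2.minAreaRect((W*1000).astype(np.float32)); print(z,r)
print(im[221,269],im[130,187])
for nm,p,z in(("petri",(206,201),.014),("timer",(264,267),.02),("mark1",(315,237),.016),("mark2",(352,198),.016),("bed",(187,138),.03)):
    print(nm,ray("top",p,z))
E
```

```text
cam center [array([ 0.38981161, -0.18387029,  0.8869104 ]), array([ 0.13584116, -0.90993441,  0.61321749])]
[259 202  22  38 683] [269.3601757  220.54172767]
0 ((416.07550048828125, -231.2674102783203), (44.942779541015625, 86.54727935791016), 85.07174682617188)
0.01 ((415.7793273925781, -230.7329864501953), (44.43602752685547, 85.5714340209961), 85.07176208496094)
0.02 ((415.4832763671875, -230.19857788085938), (43.92931365966797, 84.59561157226562), 85.07176208496094)
[113 109 104] [163 154 152]
petri [[ 0.46233303 -0.08503877  0.014     ]]
timer [[ 0.31064981 -0.21674099  0.02      ]]
mark1 [[ 0.37658386 -0.33526017  0.016     ]]
mark2 [[ 0.46588074 -0.42440298  0.016     ]]
bed [[ 0.60670264 -0.0430947   0.03      ]]
```

View pics/jig0.png

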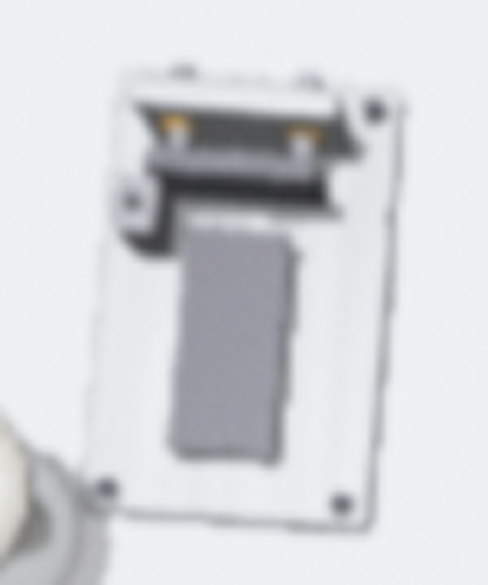

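View pics/case0.png

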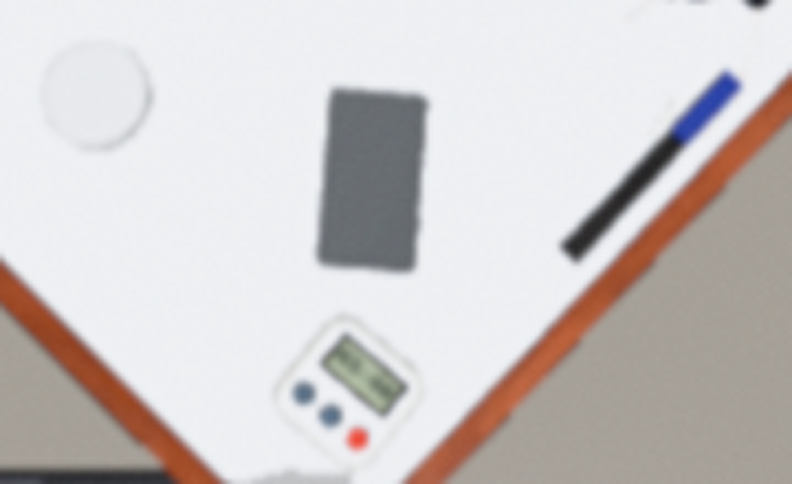

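```bash
python3 - <<'E'
from h import *
im=cv2.imread("pics/top0.png"); U=8
big=cv2.resize(im,None,fx=U,fy=U,interpolation=cv2.INTER_CUBIC); g=cv2.cvtColor(big,cv2.COLOR_BGR2GRAY)
def blob(seed,lo,hi,z,roi=None,er=0):
    m=((g>=lo)&(g<hi)).astype(np.uint8)
    if roi: q=np.zeros_like(m); x0,y0,x1,y1=[v*U for v in roi]; q[y0:y1,x0:x1]=1; m&=q
    if er: m=cv2.morphologyEx(m,cv2.MORPH_OPEN,np.ones((er,er)))
    n,l=cv2.connectedComponents(m); k=l[seed[1]*U,seed[0]*U]; b=(l==k).astype(np.uint8)
    c=max(cv2.findContours(b,0,1)[0],key=len)[:,0,:]; px=(c+0.5)/U-0.5
    W=ray("top",px,z)[:,:2]*1000; r=cv2.minAreaRect(W.astype(np.float32)); return r
for th in(150,175,200): print("case",th,blob((269,221),0,th,.02),blob((269,221),0,th,0)[0])
for th in(180,195,210): print("bed",th,blob((187,138),0,th,.03,(170,115,200,160),13))
# gray profile across jig edges
gs=cv2.cvtColor(im,cv2.COLOR_BGR2GRAY)
print(gs[140,155:220]); print(gs[150,155:220]); print(gs[90:175,200])
print(gs[110:165,188])
E
```

```text
case 150 ((415.61309814453125, -230.07046508789062), (50.19770812988281, 91.1117172241211), 84.82010650634766) (416.2083435058594, -231.13633728027344)
case 175 ((415.7333984375, -230.0438232421875), (52.14413833618164, 93.04656982421875), 84.83238983154297) (416.3314208984375, -231.10906982421875)
case 200 ((415.76446533203125, -230.0474853515625), (53.92239761352539, 95.07225799560547), 84.74809265136719) (416.3631896972656, -231.11282348632812)
bed 180 ((613.4088134765625, -37.02031326293945), (68.54326629638672, 97.17356872558594), 89.88301849365234)
bed 195 ((612.9739990234375, -36.94743728637695), (68.69723510742188, 98.04358673095703), 89.88301849365234)
bed 210 ((612.5379638671875, -36.94904327392578), (68.70223236083984, 98.91561889648438), 89.88302612304688)
[240 239 239 240 239 239 240 240 235 228 229 232 232 233 233 233 234 235
 237 237 232 210 176 157 154 154 154 154 155 156 155 156 155 156 156 155
 156 146 134 170 221 232 235 236 236 235 234 232 234 235 236 234 223 186
 190 227 239 239 240 240 240 239 240 240 239]
[240 240 239 240 239 239 239 234 226 229 233 232 232 234 233 234 236 237
 237 233 212 177 159 155 157 155 158 157 156 158 159 157 157 157 159 159
 149 137 173 224 234 236 236 238 236 235 234 235 236 237 235 227 196 190
 225 239 239 240 239 239 240 240 240 240 239]
[239 239 239 239 240 238 233 223 213 218 225 223 187 131  93  85  83  84
  98 126 146 158 161 152 144 134 127 136 167 210 230 233 233 234 234 234
 234 234 235 234 234 235 235 234 235 235 234 235 235 236 235 235 236 235
 235 235 235 236 236 235 235 235 235 236 235 235 235 235 235 235 228 216
 203 213 216 196 186 220 236 239 240 239 240 239 239]
[146 123  85  56  54  72 109 157 200 211 190 163 153 153 154 154 153 154
 153 154 155 154 154 155 155 155 155 154 156 157 156 156 156 158 157 158
 157 158 157 158 157 158 158 156 151 165 209 232 237 237 237 237 237 232
 214]
```

```bash
python3 - <<'E'
from h import *
gs=cv2.cvtColor(cv2.imread("pics/top0.png"),cv2.COLOR_BGR2GRAY).astype(float)
def cross(a,lev,i0,i1,falling=True):
    for i in range(i0,i1):
        if (a[i]>=lev>a[i+1]) if falling else (a[i]<lev<=a[i+1]): return i+(a[i]-lev)/(a[i]-a[i+1])
    return None
def line(pts,z):
    W=ray("top",np.array(pts),z)[:,:2]*1000
    v=cv2.fitLine(W.astype(np.float32),cv2.DIST_HUBER,0,.01,.01).ravel(); return v
def show(nm,v,ref):
    d=v[:2]; print(nm,"pt",v[2:],"ang",np.degrees(np.arctan2(d[1],d[0])))
L=[(cross(gs[r],235,155,175),r) for r in range(126,150)]
R=[(cross(gs[r],212,200,212),r) for r in range(115,158)]
BL=[(cross(gs[r],195,168,182),r) for r in range(125,152)]
BR=[(cross(gs[r],151,184,196),r) for r in range(128,152)]
Bo=[(c,cross(gs[:,c],218,158,170)) for c in range(180,196)]
bb=[(c,cross(gs[:,c],195,148,160,False)) for c in range(178,190)]
bt=[(c,cross(gs[:,c],180,116,126)) for c in range(181,192)]
for nm,p,z in(("plateL",L,.012),("plateR",R,.012),("bedL",BL,.03),("bedR",BR,.03),("plateBot",Bo,.012),("bedBot",bb,.03),("bedTop",bt,.03)):
    p=[q for q in p if None not in q]; v=line(p,z); show(nm,v,0); print(len(p),p[0],p[-1])
E
```

```text
plateL pt [608.65625   16.425138] ang -4.5722322
24 (np.float64(163.8), 126) (np.float64(161.8), 149)
plateR pt [603.6833  -87.41352] ang -4.1631513
43 (np.float64(209.33333333333334), 115) (np.float64(205.86363636363637), 157)
bedL pt [612.92114  -19.694939] ang -3.904401
27 (np.float64(176.5), 125) (np.float64(175.4), 151)
bedR pt [606.22296 -53.65668] ang -3.5257113
24 (np.float64(192.36363636363637), 128) (np.float64(190.72727272727272), 151)
plateBot pt [550.5768   -40.551075] ang 84.580864
16 (180, np.float64(162.8125)) (195, np.float64(164.02777777777777))
bedBot pt [565.4909  -35.19128] ang 89.784355
12 (178, np.float64(155.63829787234042)) (189, np.float64(155.84615384615384))
bedTop pt [649.01154  -40.055954] ang 82.6617
11 (181, np.float64(119.56521739130434)) (191, np.float64(120.6))
```

```bash
python3 - <<'E'
from h import *
im=cv2.imread("pics/top0.png"); sc=cv2.imread("pics/scene0.png")
gs=cv2.cvtColor(im,cv2.COLOR_BGR2GRAY)
print(gs[158:170,180:208:3].T)
print(gs[92:130,186:193].T)
a=np.radians(-4.4); ox=np.array([.6128,-.0360])
c,s=np.cos(a),np.sin(a)
def J(P): P=np.array(P)/1000; return np.c_[P[:,0]*c-P[:,1]*s+ox[0],P[:,0]*s+P[:,1]*c+ox[1],P[:,2]]
polys=[[(-66,-52,12),(98,-52,12),(98,52,12),(-66,52,12)],[(-46,-19,30),(36,-19,30),(36,19,30),(-46,19,30)],[(27,26,48),(47,26,48),(47,40,48),(27,40,48)],[(69,-36,59),(79,-36,59),(79,36,59),(69,36,59)],[(47,-30,57),(47,30,57),(47,30,19),(47,-30,19)]]
for n,img,(x0,y0,x1,y1),f in(("top",im,(150,85,225,175),6.5),("scene",sc,(225,130,320,190),8)):
    o=cv2.resize(img[y0:y1,x0:x1],None,fx=f,fy=f,interpolation=cv2.INTER_CUBIC)
    if n=="scene": cv2.imwrite("pics/jigs0.png",o)
    for p in polys:
        q=(proj(n,J(p))+.5-[x0,y0])*f
        cv2.polylines(o,[q.astype(np.int32)],True,(0,0,255),1)
    cv2.imwrite(f"pics/ov_{n}0.png",o)
E
```

```text
[[233 232 233 233 231 215 192 215 235 240 240 240]
 [236 237 236 236 235 224 193 189 222 236 240 240]
 [235 235 236 236 235 228 203 191 220 236 240 240]
 [236 238 237 238 238 233 214 193 217 235 239 240]
 [233 235 236 236 236 234 217 195 215 234 239 240]
 [235 235 235 236 236 233 219 183 186 223 237 240]
 [237 237 237 237 238 236 227 195 186 219 236 239]
 [235 231 216 175 149 165 192 191 189 219 235 239]
 [237 236 228 205 187 196 212 203 191 218 235 239]
 [188 187 187 189 191 192 195 203 221 232 239 240]]
[[239 240 239 236 225 217 223 232 230 197 137  94  83  84  87 103 133 151
  149 120  79  56  53  75 116 159 197 202 181 160 153 153 153 152 152 153
  154 153]
 [239 240 239 237 227 219 224 231 230 201 140  97  84  82  85  99 127 147
  147 122  83  57  55  72 111 158 196 205 183 161 154 153 153 153 152 153
  155 155]
 [240 239 240 237 230 222 225 231 231 207 151 101  85  82  83  96 121 143
  146 123  85  56  54  72 109 157 200 211 190 163 153 153 154 154 153 154
  153 154]
 [239 239 239 237 229 220 224 232 232 212 157 106  86  84  83  94 118 141
  146 124  87  60  52  68 108 157 202 217 196 167 154 153 152 153 155 153
  155 155]
 [239 239 239 236 227 219 223 231 234 216 161 107  85  84  82  95 119 140
  145 126  91  62  50  67 103 151 196 216 196 167 154 152 154 154 153 154
  154 154]
 [238 239 240 238 232 223 223 230 232 219 166 109  85  82  84  92 116 138
  145 131  99  66  53  66 100 140 180 204 195 170 155 153 154 155 154 155
  155 154]
 [240 239 240 239 236 227 225 230 233 222 171 113  85  82  83  88 110 134
  146 136 106  71  54  63  94 132 167 194 193 168 154 154 154 155 155 154
  155 152]]
```

View pics/ov_top0.png

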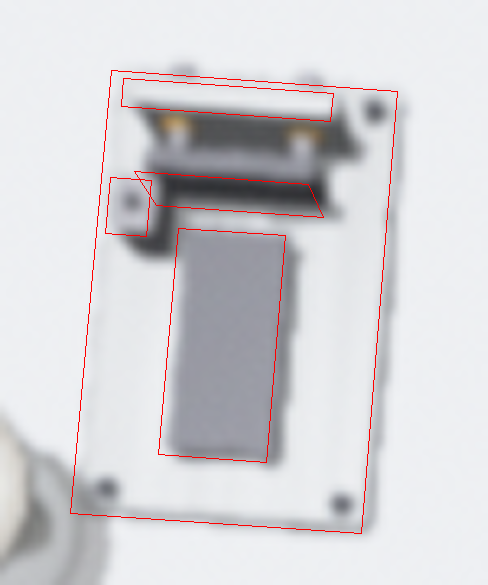

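View pics/ov_scene0.png

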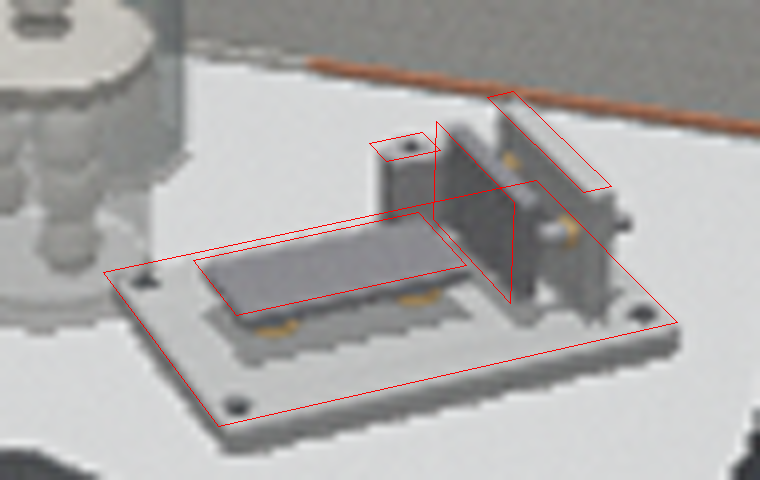

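View pics/jigs0.png

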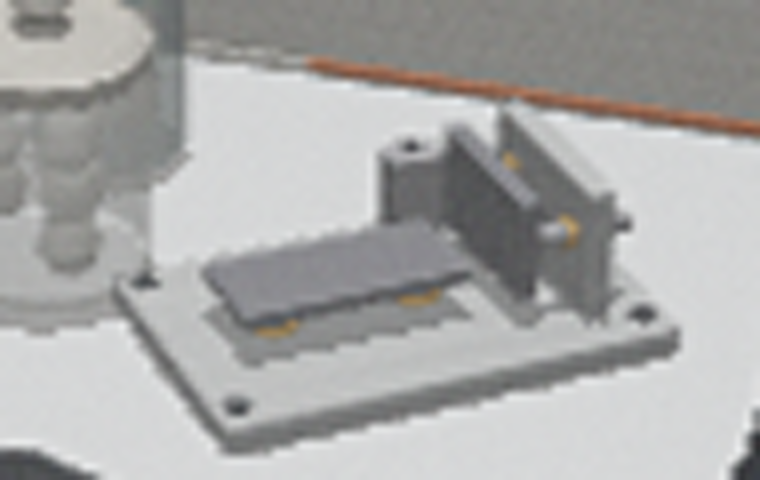

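```bash
python3 - <<'E'
from h import *
for i in range(3): print(eyes.camera_info("top")["tvec"],eyes.camera_info("top")["rvec"])
print(proj("top",ray("top",[[208.3,140],[163,140],[188,118]],.012)), ray("top",[[208.3,140],[163,140]],.012))
E
```

```text
[-0.20796315  0.47636349  0.8379741 ] [ 2.17499047 -2.19868216  0.14353477]
[-0.20796315  0.47636349  0.8379741 ] [ 2.17499047 -2.19868216  0.14353477]
[-0.20796315  0.47636349  0.8379741 ] [ 2.17499047 -2.19868216  0.14353477]
[[208.3 140. ]
 [163.  140. ]
 [188.  118. ]] [[ 0.60625795 -0.08992137  0.012     ]
 [ 0.60671704  0.01566547  0.012     ]]
```

```bash
cat >> h.py <<'E'
def tool():
    s=monitor.observe(); p=np.array(s["tool_pos"]); r=s["tool_rot"]
    cx,cy,cz=[np.cos(v) for v in r]; sx,sy,sz=[np.sin(v) for v in r]
    Rz=np.array([[cz,-sz,0],[sz,cz,0],[0,0,1]]);Ry=np.array([[cy,0,sy],[0,1,0],[-sy,0,cy]]);Rx=np.array([[1,0,0],[0,cx,-sx],[0,sx,cx]])
    return p,Rz@Ry@Rx,s
def plan(xyz,yaw,n):
    p,R,s=tool(); y0=s["tool_rot"][2]; dw=np.array(xyz)-p; tw=-(yaw-y0)
    rows=[]
    for k in range(n):
        a=-tw*k/n; Rk=cv2.Rodrigues(np.array([0,0,a]))[0]@R
        rows.append([[round(float(v),4) for v in Rk.T@(dw/n)],round(float(tw/n),4)])
    print(rows)
def st():
    p,R,s=tool(); print("t",round(s["time"],3),"pos",np.round(p*1000,1),"rot",np.round(s["tool_rot"],4),"F",np.round(s["contact_force"],2),"T",np.round(s["torque"],2),"open",round(s["opening"]*1000,2),"q",np.round(s["qpos"],2))
E
python3 - <<'E'
from h import *
plan([.4037,-.2292,.10],-.0905,8)
E
```

```text
[[[0.0324, -0.0175, 0.0158], 0.0689], [[0.0312, -0.0197, 0.0158], 0.0689], [[0.0297, -0.0218, 0.0158], 0.0689], [[0.0282, -0.0238, 0.0158], 0.0689], [[0.0265, -0.0256, 0.0158], 0.0689], [[0.0246, -0.0274, 0.0158], 0.0689], [[0.0227, -0.029, 0.0158], 0.0689], [[0.0206, -0.0305, 0.0158], 0.0689]]
```

>>> carry_out(
  targets=[
    [[0.0324,-0.0175,0.0158],0.0689],
    [[0.0312,-0.0197,0.0158],0.0689],
    [[0.0297,-0.0218,0.0158],0.0689],
    [[0.0282,-0.0238,0.0158],0.0689],
    [[0.0265,-0.0256,0.0158],0.0689],
    [[0.0246,-0.0274,0.0158],0.0689],
    [[0.0227,-0.029,0.0158],0.0689],
    [[0.0206,-0.0305,0.0158],0.0689],
    [[0,0,0],0],
  ],
  fingers=0,
  grip_force=18,
)

```text
time: 1.23
tool_pos: [0.4087, -0.2227, 0.0935]
tool_rot: [-3.138, 0.004, -0.111]
contact_force: [-0.3, -0.4, 0.4]
opening: 0.0917
```

```bash
python3 - <<'E'
from h import *
st()
im={n:eyes.read_camera(n)[:,:,::-1].copy() for n in("top","scene")}
p,R,s=tool(); print("tcp px",{n:proj(n,p) for n in im})
for n in im: cv2.imwrite(f"pics/{n}1.png",im[n])
plan([.4037,-.2292,.06],-.0905,4)
for n,(x0,y0,x1,y1) in(("top",(210,150,330,290)),("scene",(140,130,340,290))):
    cv2.imwrite(f"pics/{n}1c.png",cv2.resize(im[n][y0:y1,x0:x1],None,fx=4 if n=="top" else 3.7,fy=4 if n=="top" else 3.7,interpolation=cv2.INTER_CUBIC))
E
```

```text
t 1.225 pos [ 408.7 -222.7   93.5] rot [-3.1382  0.0044 -0.1108] F [-0.34 -0.39  0.43] T [0.   0.1  0.02] open 91.72 q [-0.66  0.4   1.86  0.    0.89  1.02]
tcp px {'top': array([[268.6691413 , 222.79957112]]), 'scene': array([[223.9285482 , 199.00549196]])}
[[[-0.0011, 0.0012, 0.0087], -0.0054], [[-0.0011, 0.0012, 0.0087], -0.0054], [[-0.0011, 0.0012, 0.0087], -0.0054], [[-0.0011, 0.0012, 0.0087], -0.0054]]
```

View pics/top1c.png

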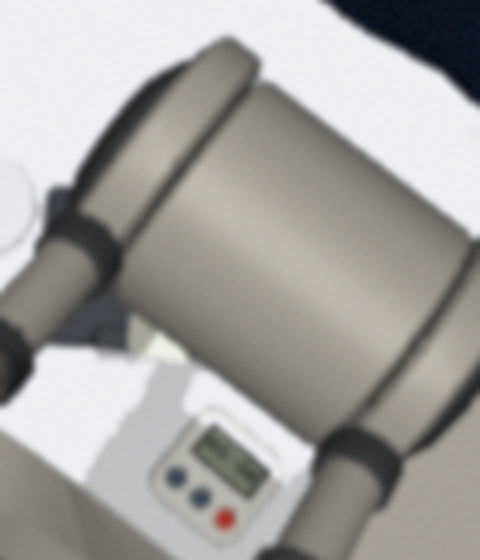

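View pics/scene1c.png

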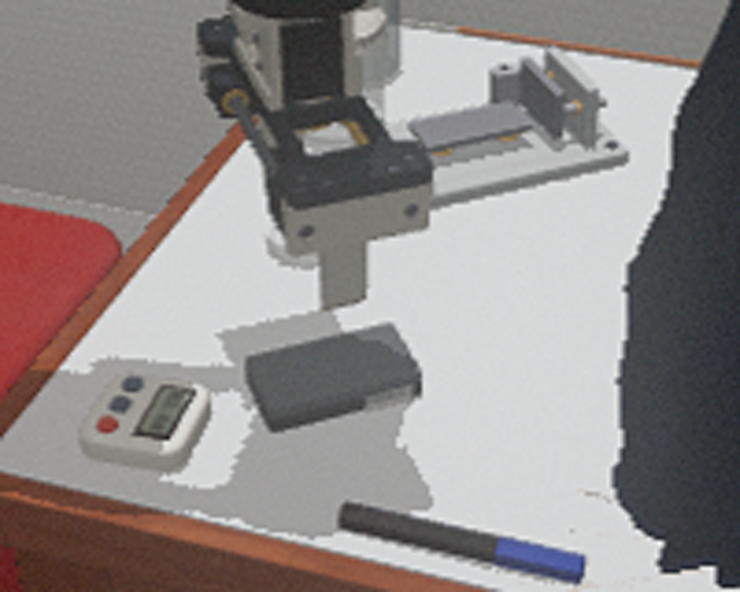

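```bash
python3 - <<'E'
from h import *
p,R,s=tool()
for sx in(-9.5,0,9.5):
  P=p+R@np.array([sx/1000,.065,0]); print(P,proj("scene",P))
im=cv2.imread("pics/scene1.png"); x0,y0=215,185
o=cv2.resize(im[y0:y0+45,x0:x0+40],None,fx=12,fy=12,interpolation=cv2.INTER_CUBIC)
for sx in(-9.5,9.5):
  q=(proj("scene",p+R@np.array([sx/1000,.065,0]))[0]+.5-[x0,y0])*12; cv2.circle(o,tuple(q.astype(int)),3,(0,0,255),-1)
cv2.imwrite("pics/tip1.png",o)
# case corners top at .02 from top estimate, overlay
a=np.radians(-5.2);c,sn=np.cos(a),np.sin(a)
x0,y0=200,210;o=cv2.resize(im[y0:y0+45,x0:x0+60],None,fx=12,fy=12,interpolation=cv2.INTER_CUBIC)
for z in(0,.02):
  Q=np.array([(.4157+u*c-v*sn,-.2303+u*sn+v*c,z) for u,v in((-.047,-.026),(.047,-.026),(.047,.026),(-.047,.026))])
  cv2.polylines(o,[((proj("scene",Q)+.5-[x0,y0])*12).astype(np.int32)],True,(0,0,255),1)
cv2.imwrite("pics/ovcase1.png",o)
E
```

```text
[ 0.39186758 -0.28841553  0.09454248] [[229.05873483 218.10710682]]
[ 0.40130803 -0.28947728  0.09451975] [[233.71180519 217.05795688]]
[ 0.41074849 -0.29053904  0.09449701] [[238.33450415 216.01565492]]
```

View pics/tip1.png

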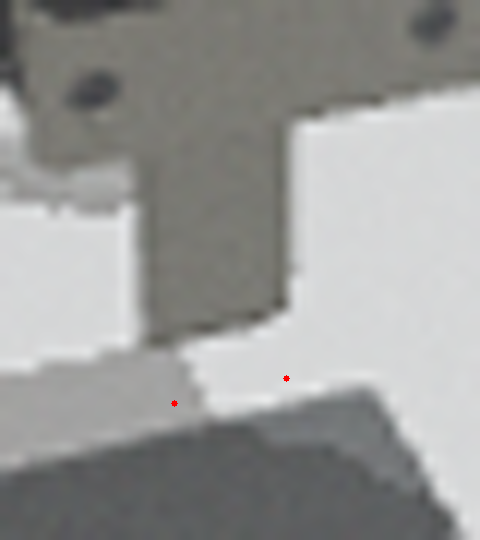

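View pics/ovcase1.png

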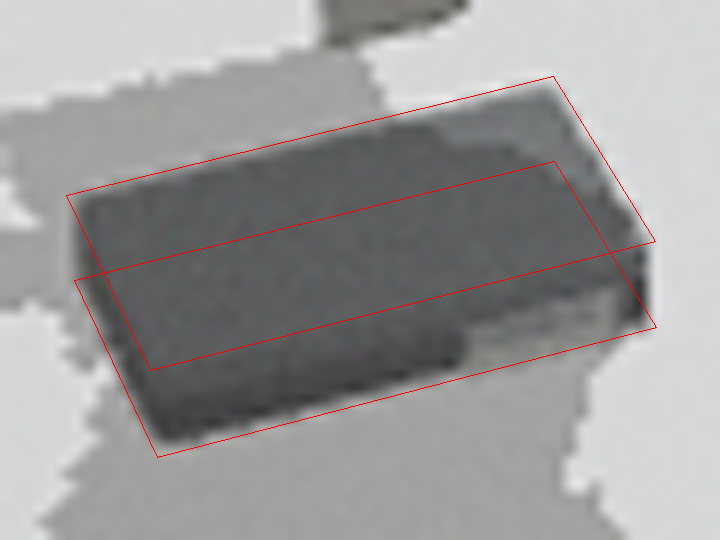

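```bash
python3 - <<'E'
from h import *
im=cv2.imread("pics/scene1.png") ; im0=cv2.imread("pics/scene0.png")
f=12
for nm,(x0,y0,x1,y1) in {"a":(236,155,290,190),"b":(270,140,315,185)}.items():
    o=cv2.resize(im0[y0:y1,x0:x1],None,fx=f,fy=f,interpolation=cv2.INTER_CUBIC); cv2.imwrite(f"pics/js_{nm}.png",o)
top=cv2.imread("pics/top0.png")
for nm,(x0,y0,x1,y1) in {"c":(158,90,215,130),"d":(158,130,215,172)}.items():
    o=cv2.resize(top[y0:y1,x0:x1],None,fx=13,fy=13,interpolation=cv2.INTER_CUBIC); o=np.clip((o.astype(float)-140)*2.4,0,255) if 0 else o; cv2.imwrite(f"pics/js_{nm}.png",o)
E
```

```text
(no output)
```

View pics/js_a.png

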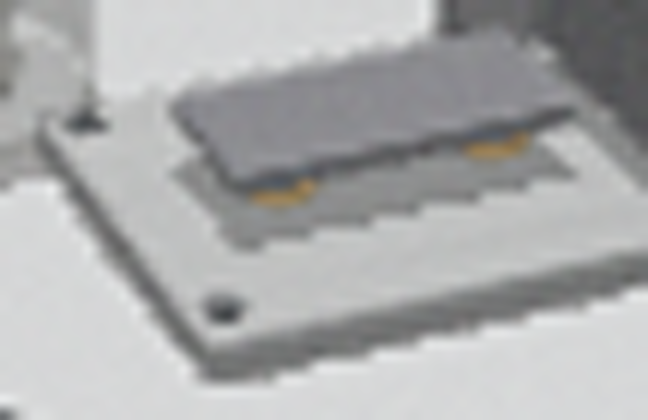

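View pics/js_b.png

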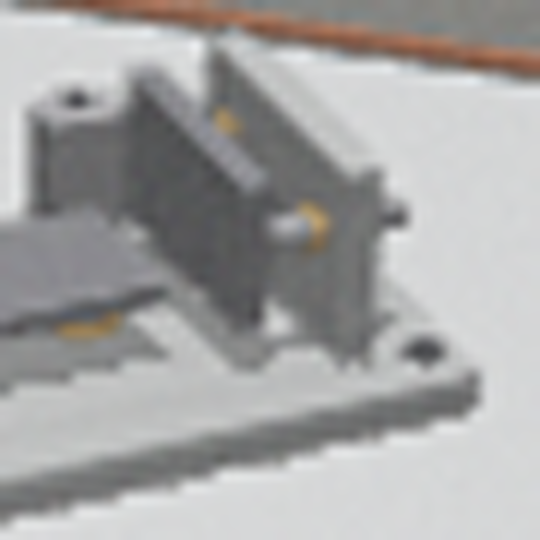

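View pics/js_c.png

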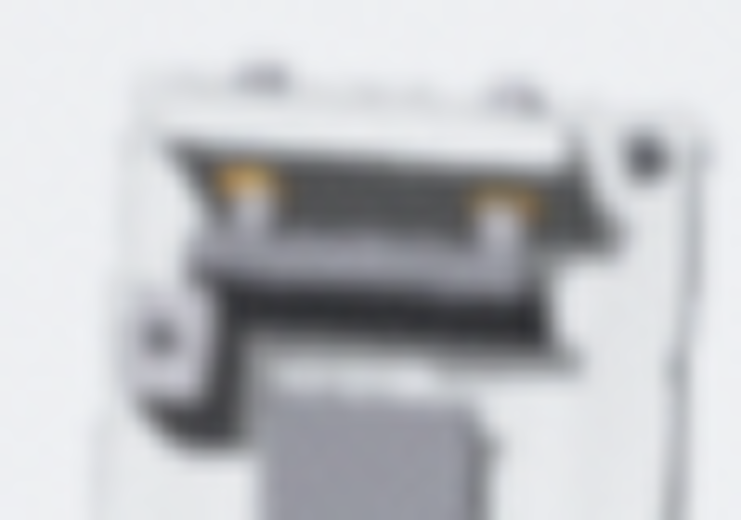

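View pics/js_d.png

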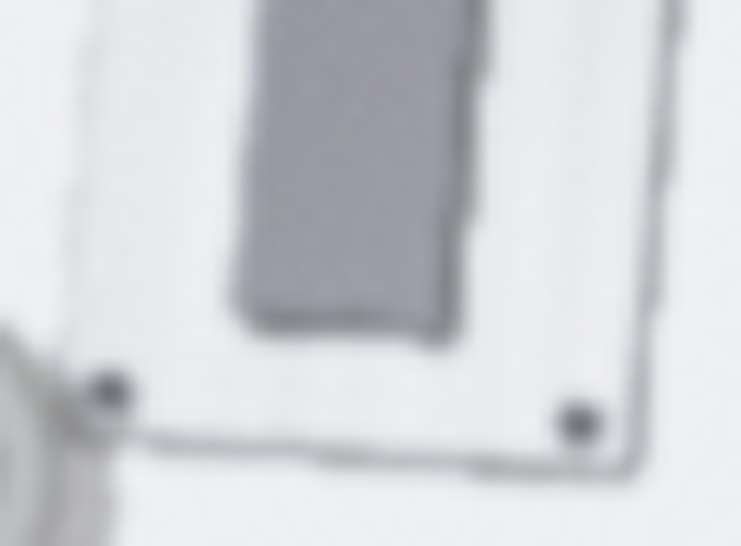

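```bash
python3 - <<'E'
from h import *
def S(tile,x,y):
    o,f={"a":((236,155),12),"b":((270,140),12),"c":((158,90),13),"d":((158,130),13)}[tile]; return np.array([o[0]+x/f-.5,o[1]+y/f-.5])
pts={"screw -x+y":(S("d",110,390),S("a",85,120)),"screw -x-y":(S("d",580,422),S("a",223,307)),"screw +x-y":(S("c",645,158),S("b",425,350)),
"stop screw":(S("c",160,335),S("b",78,100)),
"bed -x+y":(S("d",240,312),S("a",172,108)),"bed -x-y":(S("d",440,325),S("a",228,187)),"bed +x-y":(S("c",470,408),S("a",575,108)),"bed +x+y":(S("c",262,402),S("a",500,30)),
"plate -x-y":(S("d",628,462),S("a",205,350)),"plate +x-y":(S("c",700,122),S("b",472,375)),"spring L":(S("c",246,180),S("b",226,118)),}
P=[cam(n)[0]@np.c_[cam(n)[1],cam(n)[2]] for n in("top","scene")]
for k,(a,b) in pts.items():
    X=cv2.triangulatePoints(P[0],P[1],a.reshape(2,1),b.reshape(2,1)).ravel(); X=X[:3]/X[3]
    ea=proj("top",X)[0]-a; eb=proj("scene",X)[0]-b
    z=.03 if "bed" in k else .048 if "stop" in k else .012
    print(k,np.round(X*1000,1),"res",np.round(ea,1),np.round(eb,1),"| top@z",np.round(ray("top",a,z)[0,:2]*1000,1),"scene@z",np.round(ray("scene",b,z)[0,:2]*1000,1))
E
```

```text
screw -x+y [560.3   7.9  13.3] res [ 0.  -0.1] [-0.  0.] | top@z [560.4   8.2] scene@z [561.3   9.8]
screw -x-y [553.4 -75.6  13.2] res [-0.1  0.2] [ 0.1 -0. ] | top@z [554.  -75.6] scene@z [554.  -73.9]
screw +x-y [698.6 -87.1  13.1] res [-0.  0.] [ 0. -0.] | top@z [699. -87.] scene@z [699.5 -85.5]
stop screw [654.5  -7.   48.1] res [-0.   0.1] [ 0. -0.] | top@z [654.7  -7.1] scene@z [654.5  -6.8]
bed -x+y [570.6 -17.4  27.1] res [-0.1  0.3] [ 0.2 -0. ] | top@z [570.7 -18.2] scene@z [567.8 -21.8]
bed -x-y [567.4 -52.2  26.6] res [-0.2  0.6] [ 0.4 -0.1] | top@z [568.1 -53.2] scene@z [563.8 -57. ]
bed +x-y [648.4 -57.9  27.1] res [ 0.1 -0.3] [-0.2  0. ] | top@z [647.  -58.1] scene@z [646.4 -62.2]
bed +x+y [649.7 -21.4  27.9] res [ 0.2 -0.4] [-0.3  0.1] | top@z [648.2 -21.4] scene@z [648.7 -24.6]
plate -x-y [546.  -83.4   9.2] res [-0.2  0.5] [ 0.4 -0.1] | top@z [546.7 -84.2] scene@z [543.1 -87.1]
plate +x-y [705.8 -96.4   9.9] res [-0.1  0.3] [ 0.2 -0.1] | top@z [705.8 -97. ] scene@z [703.1 -99.2]
spring L [684.8 -20.8  42.5] res [ 0.1 -0.2] [-0.1  0. ] | top@z [695.  -14.7] scene@z [714.6  26.7]
```

```bash
python3 - <<'E'
from h import *
plan([.4037,-.2295,.035],-.0905,4)
E
```

```text
[[[-0.001, 0.0013, 0.0149], -0.0054], [[-0.0011, 0.0013, 0.0149], -0.0054], [[-0.0011, 0.0013, 0.0149], -0.0054], [[-0.0011, 0.0013, 0.0149], -0.0054]]
```

>>> carry_out(
  targets=[
    [[-0.0012,0.0015,0.015],-0.0054],
    [[-0.0012,0.0015,0.015],-0.0054],
    [[-0.0012,0.0015,0.015],-0.0054],
    [[-0.0012,0.0015,0.013],-0.0054],
    [[0,0,0],0],
  ],
)

```text
time: 1.95
tool_pos: [0.4022, -0.2366, 0.0375]
tool_rot: [3.139, -0.002, -0.093]
contact_force: [0.3, 0.4, 0.4]
opening: 0.092
```

```bash
python3 - <<'E'
from h import *
st(); plan([.4037,-.2295,.005],-.0905,3)
E
```

```text
t 1.95 pos [ 402.2 -236.6   37.5] rot [ 3.139e+00 -2.400e-03 -9.300e-02] F [0.32 0.44 0.36] T [0.07 0.06 0.04] open 92.02 q [-0.7   0.49  1.91 -0.    0.73  0.97]
[[[0.0002, -0.0024, 0.0108], -0.0008], [[0.0002, -0.0024, 0.0108], -0.0008], [[0.0003, -0.0024, 0.0108], -0.0008]]
```

>>> carry_out(
  targets=[
    [[0.0003,-0.003,0.009],0],
    [[0.0003,-0.003,0.009],0],
    [[0,-0.001,0.008],0],
    [[0,0,0],0],
  ],
)

```text
time: 2.45
tool_pos: [0.4041, -0.2298, 0.0106]
tool_rot: [3.138, -0.004, -0.093]
contact_force: [-0.5, 0.8, -1.1]
opening: 0.0916
```

```bash
python3 - <<'E'
from h import *
st(); plan([.4037,-.2295,.005],-.0905,2)
E
```

```text
t 2.45 pos [ 404.1 -229.8   10.6] rot [ 3.138  -0.0038 -0.093 ] F [-0.54  0.83 -1.15] T [0.06 0.01 0.  ] open 91.58 q [-0.68  0.54  1.94 -0.    0.66  0.98]
[[[-0.0002, -0.0001, 0.0028], -0.0013], [[-0.0002, -0.0001, 0.0028], -0.0013]]
```

>>> carry_out(
  targets=[
    [[0,0,0.003],0],
    [[0,0,0.002],0],
    [[0,0,0],0],
  ],
)

```text
time: 2.82
tool_pos: [0.4045, -0.23, 0.0056]
tool_rot: [3.138, -0.004, -0.093]
contact_force: [-0.6, 1.4, -0.1]
opening: 0.0916
```

>>> carry_out(
  targets=[
    [[0,0,0],0],
    [[0,0,0],0],
    [[0,0,0],0],
    [[0,0,0],0],
    [[0,0,0],0],
  ],
  fingers=1,
  grip_force=18,
)

```text
time: 3.45
tool_pos: [0.4047, -0.2302, 0.0059]
tool_rot: [3.137, -0.005, -0.093]
contact_force: [-0.1, 0.0, -0.3]
opening: 0.052
```

```bash
python3 - <<'E'
from h import *
st()
cv2.imwrite("pics/scene2.png",cv2.resize(eyes.read_camera("scene")[130:290,140:340,::-1],None,fx=4,fy=4))
E
```

```text
t 3.45 pos [ 404.7 -230.2    5.9] rot [ 3.1371 -0.0051 -0.0928] F [-0.14  0.03 -0.3 ] T [ 0.1   0.02 -0.02] open 52.03 q [-0.68  0.55  1.94 -0.    0.64  0.98]
```

View pics/scene2.png

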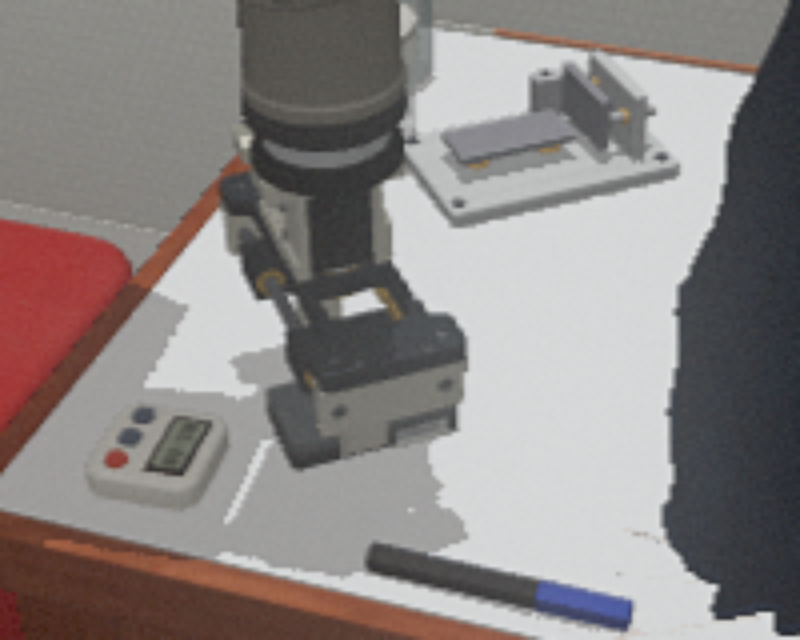

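```bash
python3 - <<'E'
from h import *
im=cv2.imread("pics/top0.png"); sc=cv2.imread("pics/scene0.png")
cv2.imwrite("pics/jar_t.png",cv2.resize(im[110:190,75:215],None,fx=5,fy=5)); cv2.imwrite("pics/jar_s.png",cv2.resize(sc[90:180,205:275],None,fx=6,fy=6))
plan([.5947,-.0394,.11],-.0773,8)
E
```

```text
[[[0.0215, -0.0259, -0.013], -0.0019], [[0.0216, -0.0258, -0.013], -0.0019], [[0.0216, -0.0258, -0.013], -0.0019], [[0.0217, -0.0258, -0.013], -0.0019], [[0.0217, -0.0257, -0.013], -0.0019], [[0.0218, -0.0257, -0.013], -0.0019], [[0.0218, -0.0256, -0.013], -0.0019], [[0.0219, -0.0256, -0.013], -0.0019]]
```

View pics/jar_t.png

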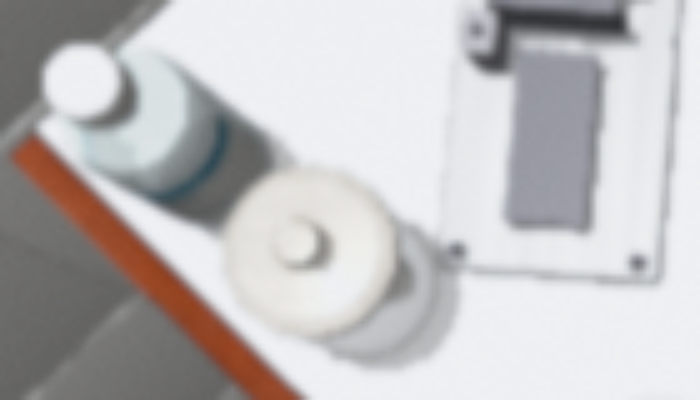

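View pics/jar_s.png

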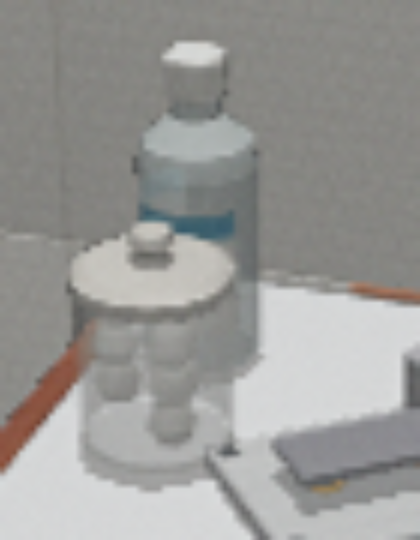

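```bash
python3 - <<'E'
from h import *
P=[cam(n)[0]@np.c_[cam(n)[1],cam(n)[2]] for n in("top","scene")]
for a,b in(((135.,158),(230,127.5)),((92,126.5),(237.5,99))):
    X=cv2.triangulatePoints(P[0],P[1],np.array(a).reshape(2,1),np.array(b,float).reshape(2,1)).ravel(); print(X[:3]/X[3])
print(ray("top",[(137.5,160),(120.5,160),(154.5,160)],.11)); print(ray("top",[(152,170),(163,170)],0))
E
```

```text
[0.54565109 0.05055764 0.10808666]
[0.60113575 0.1220023  0.15130205]
[[0.54058838 0.04495295 0.11      ]
 [0.54080117 0.07961173 0.11      ]
 [0.54037496 0.01019151 0.11      ]]
[[0.53787764 0.04313719 0.        ]
 [0.53769728 0.0174748  0.        ]]
```

```bash
python3 - <<'E'
from h import *
for z in(.08,.085,.09,.095,.1): print(z,proj("scene",[(.541,.046,z)])[0],proj("top",[(.541,.046,z),(.541,.046-.034,z),(.541+.034,.046,z)]).round(1).tolist())
im=cv2.imread("pics/top0.png"); g=cv2.cvtColor(im,cv2.COLOR_BGR2GRAY)
o=cv2.resize(im[135:185,112:172],None,fx=12,fy=12,interpolation=cv2.INTER_CUBIC); cv2.imwrite("pics/lid_t.png",o)
sc=cv2.imread("pics/scene0.png"); cv2.imwrite("pics/lid_s.png",cv2.resize(sc[120:175,210:255],None,fx=12,fy=12,interpolation=cv2.INTER_CUBIC)[:600])
E
```

```text
0.08 [229.33861098 138.11727236] [[141.1, 162.5], [157.1, 162.4], [141.4, 146.9]]
0.085 [229.27053757 136.43350612] [[140.5, 162.0], [156.6, 161.9], [140.8, 146.3]]
0.09 [229.20213842 134.74168241] [[139.8, 161.6], [156.0, 161.5], [140.1, 145.8]]
0.095 [229.13341116 133.04174327] [[139.1, 161.2], [155.4, 161.1], [139.4, 145.3]]
0.1 [229.06435343 131.33363017] [[138.4, 160.7], [154.8, 160.6], [138.7, 144.7]]
```

View pics/lid_t.png

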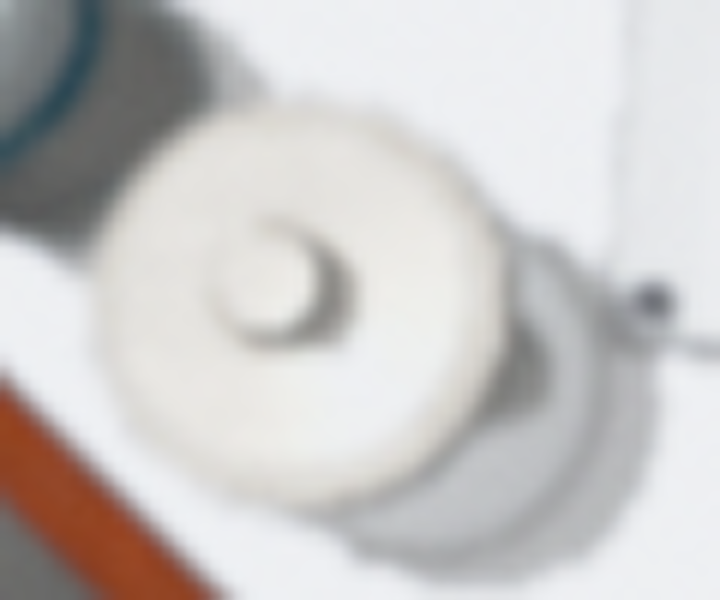

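View pics/lid_s.png

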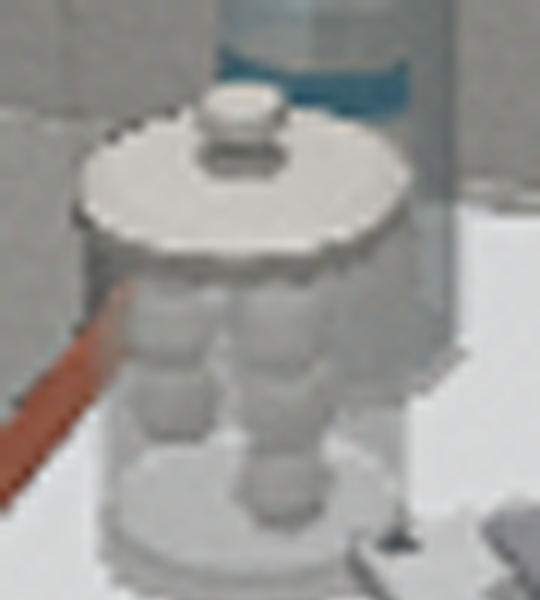

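>>> carry_out(
  targets=[
    [[0,0,0],0],
    [[0,0,0],0],
  ],
  fingers=0.3,
)

```text
time: 3.75
tool_pos: [0.4047, -0.2302, 0.0059]
tool_rot: [3.137, -0.005, -0.093]
contact_force: [1.1, -0.4, -0.2]
opening: 0.0634
```

>>> carry_out(
  targets=[
    [[0.004,0,-0.001],0],
    [[0.004,0,-0.001],0],
    [[0,0,0],0],
  ],
)

```text
time: 4.12
tool_pos: [0.4134, -0.2312, 0.0082]
tool_rot: [3.137, -0.006, -0.093]
contact_force: [0.3, -1.1, 0.7]
opening: 0.0645
```

```bash
python3 - <<'E'
from h import *
st(); plan([.4127,-.2306,.008],-.0905,1)
E
```

```text
t 4.125 pos [ 413.4 -231.2    8.2] rot [ 3.1369 -0.0055 -0.0928] F [ 0.29 -1.07  0.66] T [0.   0.07 0.  ] open 64.47 q [-0.67  0.55  1.92 -0.    0.66  0.99]
[[[-0.0008, -0.0005, 0.0002], -0.0023]]
```

Good. Grip again and lift.

>>> carry_out(
  targets=[
    [[0,0,0],0],
    [[0,0,0],0],
    [[0,0,0],0],
    [[0,0,0],0],
  ],
  fingers=1,
  grip_force=20,
)

```text
time: 4.62
tool_pos: [0.4134, -0.2311, 0.0082]
tool_rot: [3.137, -0.005, -0.093]
contact_force: [0.2, 0.4, -0.1]
opening: 0.0515
```

```bash
python3 - <<'E'
from h import *
st()
E
```

```text
t 4.625 pos [ 413.4 -231.1    8.2] rot [ 3.137  -0.0055 -0.0927] F [ 0.22  0.41 -0.07] T [ 0.06 -0.05  0.02] open 51.52 q [-0.67  0.55  1.92 -0.    0.66  0.99]
```

>>> carry_out(
  targets=[
    [[0,0,-0.01],0],
    [[0,0,-0.02],0],
    [[0,0,-0.02],0],
    [[0,0,-0.02],0],
    [[0,0,-0.02],0],
    [[0,0,0],0],
  ],
)

```text
time: 5.38
tool_pos: [0.4124, -0.2304, 0.1033]
tool_rot: [3.137, -0.005, -0.093]
contact_force: [-0.6, -0.1, -1.2]
opening: 0.0516
```

```bash
python3 - <<'E'
from h import *
st()
cv2.imwrite("pics/scene3.png",cv2.resize(eyes.read_camera("scene")[100:260,140:340,::-1],None,fx=4,fy=4))
o=np.array([.6139,-.0379]);c,s=np.cos(-.0773),np.sin(-.0773)
P=o+np.array([[c,-s],[s,c]])@np.array([-.0055,-.003]); print(P)
plan([P[0],P[1],.12],-.0773,8)
E
```

```text
t 5.375 pos [ 412.4 -230.4  103.3] rot [ 3.1369 -0.0053 -0.0929] F [-0.57 -0.11 -1.17] T [ 0.05 -0.01  0.03] open 51.61 q [-0.67  0.39  1.84 -0.    0.9   0.99]
[ 0.60818475 -0.04046631]
[[[0.0222, -0.0259, -0.0022], -0.0019], [[0.0223, -0.0258, -0.0022], -0.0019], [[0.0223, -0.0258, -0.0022], -0.0019], [[0.0224, -0.0257, -0.0022], -0.0019], [[0.0224, -0.0257, -0.0022], -0.0019], [[0.0225, -0.0256, -0.0022], -0.0019], [[0.0225, -0.0256, -0.0022], -0.0019], [[0.0226, -0.0256, -0.0022], -0.0019]]
```

View pics/scene3.png

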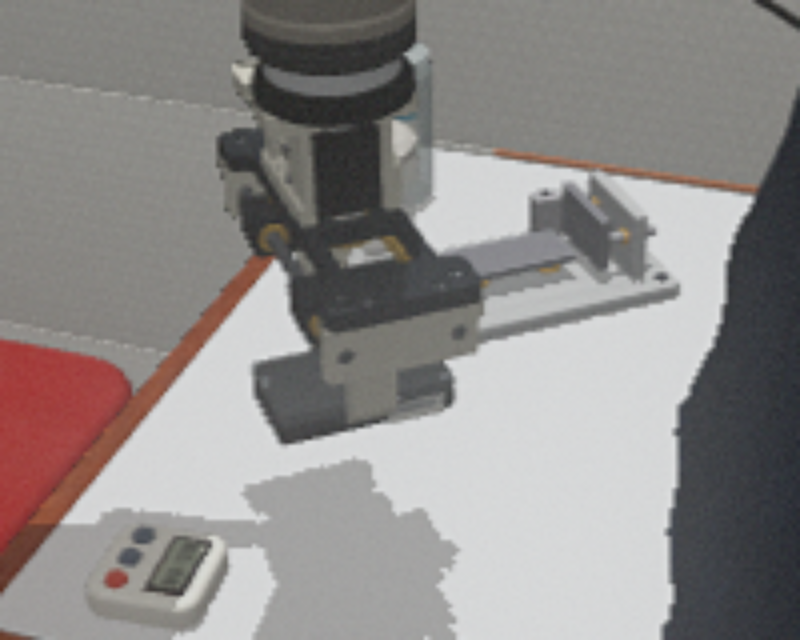

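>>> carry_out(
  targets=[
    [[0.0222,-0.0259,-0.0022],-0.0019],
    [[0.0223,-0.0258,-0.0022],-0.0019],
    [[0.0223,-0.0258,-0.0022],-0.0019],
    [[0.0224,-0.0257,-0.0022],-0.0019],
    [[0.0224,-0.0257,-0.0022],-0.0019],
    [[0.0225,-0.0256,-0.0022],-0.0019],
    [[0.0225,-0.0226,-0.0022],-0.0019],
    [[0.01,-0.012,-0.0022],-0.0019],
    [[0,0,0],0],
  ],
)

```text
time: 6.55
tool_pos: [0.5942, -0.0496, 0.1099]
tool_rot: [3.142, 0.013, -0.079]
contact_force: [-0.3, -0.2, -0.3]
opening: 0.0518
```

```bash
python3 - <<'E'
from h import *
st()
cv2.imwrite("pics/scene4.png",cv2.resize(eyes.read_camera("scene")[80:200,205:325,::-1],None,fx=5,fy=5,interpolation=cv2.INTER_CUBIC))
o=np.array([.6139,-.0379]);c,s=np.cos(-.0773),np.sin(-.0773)
P=o+np.array([[c,-s],[s,c]])@np.array([-.0065,-.003]); print(P)
plan([P[0],P[1],.07],-.0773,4)
E
```

```text
t 6.55 pos [594.2 -49.6 109.9] rot [ 3.1416  0.0129 -0.0792] F [-0.32 -0.18 -0.31] T [ 0.08 -0.02 -0.02] open 51.81 q [-0.21  0.59  1.46 -0.    1.1   1.44]
[ 0.60718774 -0.04038909]
[[[0.0033, -0.0027, 0.0099], -0.0007], [[0.0033, -0.0027, 0.0099], -0.0007], [[0.0033, -0.0027, 0.0099], -0.0007], [[0.0033, -0.0027, 0.0099], -0.0007]]
```

View pics/scene4.png

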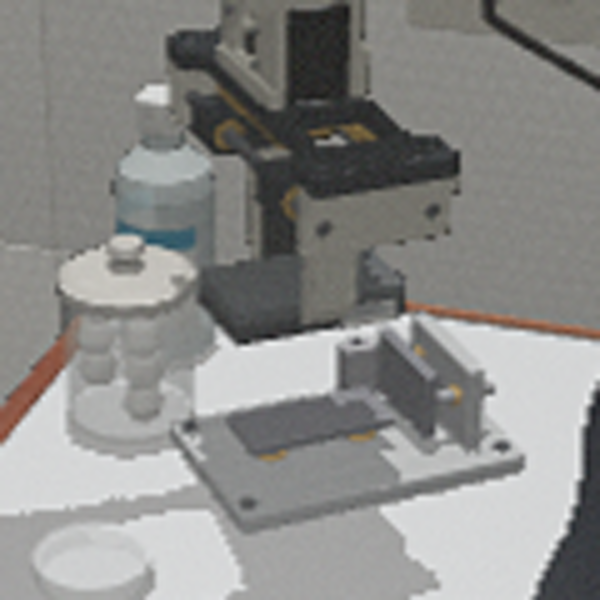

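>>> carry_out(
  targets=[
    [[0.0033,-0.0025,0.009],0],
    [[0.0033,-0.0025,0.009],0],
    [[0.0033,-0.0025,0.009],0],
    [[0.002,-0.001,0.009],0],
    [[0,0,0],0],
  ],
)

```text
time: 7.22
tool_pos: [0.6041, -0.0443, 0.0699]
tool_rot: [3.141, 0.017, -0.083]
contact_force: [0.3, 0.3, 0.1]
opening: 0.0517
```

```bash
python3 - <<'E'
from h import *
st()
cv2.imwrite("pics/scene5.png",cv2.resize(eyes.read_camera("scene")[100:200,215:325,::-1],None,fx=6,fy=6,interpolation=cv2.INTER_CUBIC))
o=np.array([.6139,-.0379]);c,s=np.cos(-.0773),np.sin(-.0773)
P=o+np.array([[c,-s],[s,c]])@np.array([-.0065,-.003]); print(P)
plan([P[0],P[1],.048],-.0773,3)
E
```

```text
t 7.225 pos [604.1 -44.3  69.9] rot [ 3.1414  0.0168 -0.0831] F [0.3  0.27 0.12] T [ 0.02  0.09 -0.  ] open 51.72 q [-0.2   0.65  1.47 -0.    1.04  1.46]
[ 0.60718774 -0.04038909]
[[[0.0009, -0.0014, 0.0075], -0.0019], [[0.0009, -0.0014, 0.0075], -0.0019], [[0.001, -0.0014, 0.0075], -0.0019]]
```

View pics/scene5.png

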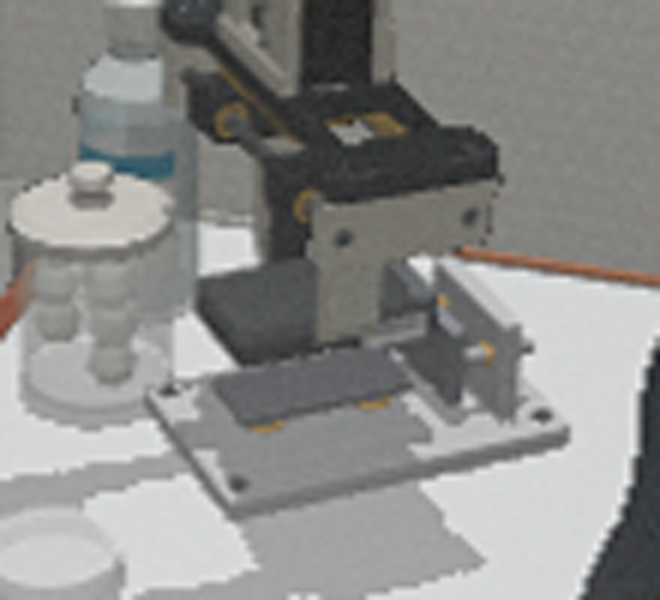

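>>> carry_out(
  targets=[
    [[-0.005,0,-0.02],0],
    [[-0.015,0,-0.02],0],
    [[-0.015,0,0],0],
    [[0,0,0],0],
  ],
)

```text
time: 7.78
tool_pos: [0.5703, -0.0418, 0.1181]
tool_rot: [3.14, 0.01, -0.083]
contact_force: [0.4, -0.7, -0.5]
opening: 0.0516
```

>>> carry_out(
  targets=[
    [[-0.015,0,0],0],
    [[-0.02,0,0],0],
    [[-0.02,0,0],0],
    [[0,0,0],0],
  ],
)

```text
time: 8.28
tool_pos: [0.5178, -0.0379, 0.1229]
tool_rot: [3.139, 0.001, -0.083]
contact_force: [-0.1, -0.8, -1.1]
opening: 0.0515
```

>>> carry_out(
  targets=[
    [[0.008,0,0],0],
    [[0.008,0,0],0],
    [[0.008,0,0],0],
    [[0.008,0,0],0],
    [[0.008,0,0],0],
    [[0.008,0,0],0],
    [[0,0,0],0],
  ],
)

```text
time: 9.15
tool_pos: [0.5728, -0.0428, 0.1234]
tool_rot: [3.139, -0.003, -0.083]
contact_force: [0.4, 0.4, -0.3]
opening: 0.0517
```

>>> carry_out(
  targets=[
    [[0.007,0,0.006],0],
    [[0.007,-0.001,0.008],0],
    [[0.007,-0.001,0.008],0],
    [[0.006,-0.001,0.008],0],
    [[0.004,0,0.008],0],
    [[0,0,0.008],0],
    [[0,0,0],0],
  ],
)

```text
time: 10.02
tool_pos: [0.6051, -0.0422, 0.073]
tool_rot: [3.139, 0.0, -0.083]
contact_force: [0.6, -0.3, -1.6]
opening: 0.0514
```

```bash
python3 - <<'E'
from h import *
st()
o=np.array([.6139,-.0379]);c,s=np.cos(-.0773),np.sin(-.0773)
P=o+np.array([[c,-s],[s,c]])@np.array([-.0065,-.003]); print(P)
plan([P[0],P[1],.048],-.0773,4)
E
```

```text
t 10.025 pos [605.1 -42.2  73. ] rot [ 3.1393e+00  2.0000e-04 -8.3200e-02] F [ 0.57 -0.28 -1.58] T [0.04 0.09 0.  ] open 51.37 q [-0.19  0.64  1.48 -0.    1.02  1.46]
[ 0.60718774 -0.04038909]
[[[0.0005, -0.0005, 0.0062], -0.0015], [[0.0005, -0.0005, 0.0062], -0.0015], [[0.0005, -0.0005, 0.0062], -0.0015], [[0.0005, -0.0005, 0.0062], -0.0015]]
```

>>> carry_out(
  targets=[
    [[0.0005,-0.0002,0.006],-0.0015],
    [[0.0005,-0.0002,0.006],-0.0015],
    [[0.0005,-0.0002,0.006],-0.0015],
    [[0,0,0.004],-0.0015],
    [[0,0,0],0],
  ],
)

```text
time: 10.65
tool_pos: [0.6068, -0.0418, 0.05]
tool_rot: [3.139, -0.001, -0.077]
contact_force: [-0.3, 0.2, -1.2]
opening: 0.052
```

```bash
python3 - <<'E'
from h import *
st()
im=eyes.read_camera("scene")[:,:,::-1]
cv2.imwrite("pics/scene6.png",cv2.resize(im[125:195,230:320],None,fx=8,fy=8,interpolation=cv2.INTER_CUBIC))
E
```

```text
t 10.65 pos [606.8 -41.8  50. ] rot [ 3.1392e+00 -6.0000e-04 -7.6900e-02] F [-0.31  0.16 -1.21] T [ 0.02  0.02 -0.04] open 51.95 q [-0.19  0.67  1.49 -0.    0.98  1.46]
```

View pics/scene6.png

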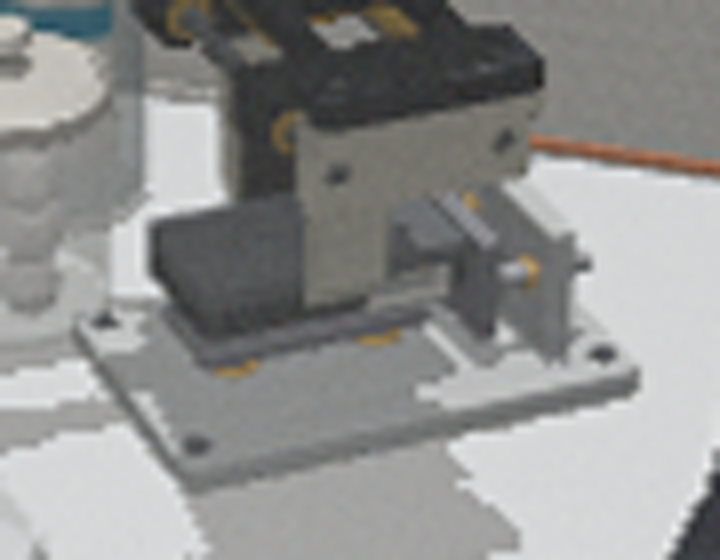

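>>> carry_out(
  targets=[
    [[0,0,0.004],0],
    [[0,0,0.004],0],
    [[0,0,0.001],0],
    [[0,0,0],0],
  ],
)

```text
time: 11.2
tool_pos: [0.6071, -0.0419, 0.0409]
tool_rot: [3.139, -0.002, -0.077]
contact_force: [-0.5, 0.1, -1.0]
opening: 0.0516
```

>>> carry_out(
  targets=[
    [[0,0,0.001],0],
    [[0,0,0],0],
  ],
)

```text
time: 11.45
tool_pos: [0.6073, -0.0419, 0.04]
tool_rot: [3.139, -0.002, -0.077]
contact_force: [0.7, 0.9, -0.4]
opening: 0.0516
```

>>> carry_out(
  targets=[
    [[0,0,0.001],0],
    [[0,0,0],0],
  ],
)

```text
time: 11.7
tool_pos: [0.6073, -0.042, 0.0391]
tool_rot: [3.139, -0.002, -0.077]
contact_force: [0.4, -0.1, -0.6]
opening: 0.0518
```

>>> carry_out(
  targets=[
    [[0,0,0.0008],0],
    [[0,0,0],0],
  ],
)

```text
time: 11.95
tool_pos: [0.6074, -0.042, 0.0384]
tool_rot: [3.139, -0.002, -0.077]
contact_force: [0.3, 0.8, -0.6]
opening: 0.0516
```

>>> carry_out(
  targets=[
    [[0,0,0.0008],0],
    [[0,0,0],0],
  ],
)

```text
time: 12.2
tool_pos: [0.6075, -0.042, 0.0378]
tool_rot: [3.139, -0.003, -0.077]
contact_force: [-0.4, 0.2, 1.2]
opening: 0.0519
```

```bash
python3 - <<'E'
from h import *
st();st()
im=eyes.read_camera("scene")[:,:,::-1]
cv2.imwrite("pics/scene7.png",cv2.resize(im[125:195,230:320],None,fx=8,fy=8,interpolation=cv2.INTER_CUBIC))
E
```

```text
t 12.2 pos [607.5 -42.   37.8] rot [ 3.1389e+00 -2.5000e-03 -7.6900e-02] F [-0.44  0.16  1.24] T [0.   0.13 0.06] open 51.92 q [-0.19  0.69  1.5  -0.    0.95  1.46]
t 12.2 pos [607.5 -42.   37.8] rot [ 3.1389e+00 -2.5000e-03 -7.6900e-02] F [-0.44  0.16  1.24] T [0.   0.13 0.06] open 51.92 q [-0.19  0.69  1.5  -0.    0.95  1.46]
```

View pics/scene7.png

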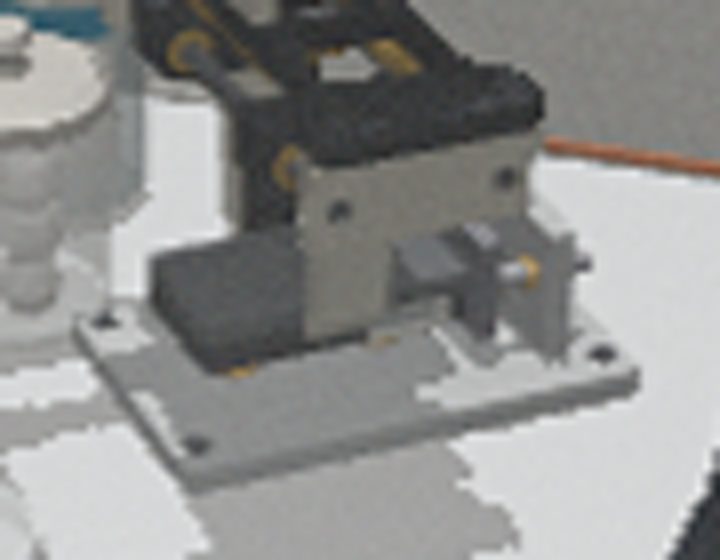

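>>> carry_out(
  targets=[
    [[0,-0.0015,-0.0003],0],
    [[0,-0.0015,0],0],
    [[0,0,0],0],
  ],
)

```text
time: 12.62
tool_pos: [0.6079, -0.0389, 0.0382]
tool_rot: [3.139, -0.003, -0.077]
contact_force: [-0.0, -0.2, 0.6]
opening: 0.0514
```

>>> carry_out(
  targets=[
    [[0,-0.0008,0],0],
    [[0,0,0],0],
  ],
)

```text
time: 12.88
tool_pos: [0.6081, -0.038, 0.0382]
tool_rot: [3.139, -0.003, -0.077]
contact_force: [0.1, 0.5, 1.4]
opening: 0.052
```

>>> carry_out(
  targets=[
    [[0,-0.0008,0],0],
    [[0,0,0],0],
  ],
)

```text
time: 13.12
tool_pos: [0.6081, -0.0374, 0.0382]
tool_rot: [3.138, -0.003, -0.077]
contact_force: [0.1, -0.3, -0.7]
opening: 0.0518
```

>>> carry_out(
  targets=[
    [[0,-0.0006,0],0],
    [[0,0,0],0],
  ],
)

```text
time: 13.38
tool_pos: [0.6081, -0.0374, 0.0382]
tool_rot: [3.138, -0.003, -0.077]
contact_force: [-0.5, -1.3, 0.2]
opening: 0.0521
```

>>> carry_out(
  targets=[
    [[0,-0.0006,0],0],
    [[0,0,0],0],
  ],
)

```text
time: 13.62
tool_pos: [0.6081, -0.0373, 0.0382]
tool_rot: [3.137, -0.003, -0.078]
contact_force: [0.3, -1.0, 0.9]
opening: 0.0515
```

>>> carry_out(
  targets=[
    [[0,-0.0006,0],0],
    [[0,0,0],0],
  ],
)

```text
time: 13.88
tool_pos: [0.6081, -0.0373, 0.0382]
tool_rot: [3.136, -0.003, -0.078]
contact_force: [-0.3, -2.8, 0.4]
opening: 0.052
```

>>> carry_out(
  targets=[
    [[0.001,0,0],0],
    [[0.001,0,0],0],
    [[0,0,0],0],
  ],
)

```text
time: 14.25
tool_pos: [0.609, -0.0374, 0.038]
tool_rot: [3.136, -0.0, -0.078]
contact_force: [-1.6, -4.2, 0.2]
opening: 0.0515
```

>>> carry_out(
  targets=[
    [[0.0006,0,0],0],
    [[0,0,0],0],
  ],
)

```text
time: 14.5
tool_pos: [0.6094, -0.0374, 0.0379]
tool_rot: [3.136, 0.0, -0.078]
contact_force: [-2.5, -3.2, 0.6]
opening: 0.0516
```

```bash
python3 - <<'E'
from h import *
st()
im=eyes.read_camera("scene")[:,:,::-1]; cv2.imwrite("pics/s8.png",im)
cv2.imwrite("pics/scene8.png",cv2.resize(im[140:190,265:320],None,fx=12,fy=12,interpolation=cv2.INTER_CUBIC))
E
```

```text
t 14.5 pos [609.4 -37.4  37.9] rot [ 3.1364e+00  2.0000e-04 -7.7600e-02] F [-2.52 -3.22  0.55] T [-0.53  0.32 -0.07] open 51.64 q [-0.18  0.69  1.49 -0.01  0.96  1.47]
```

View pics/scene8.png

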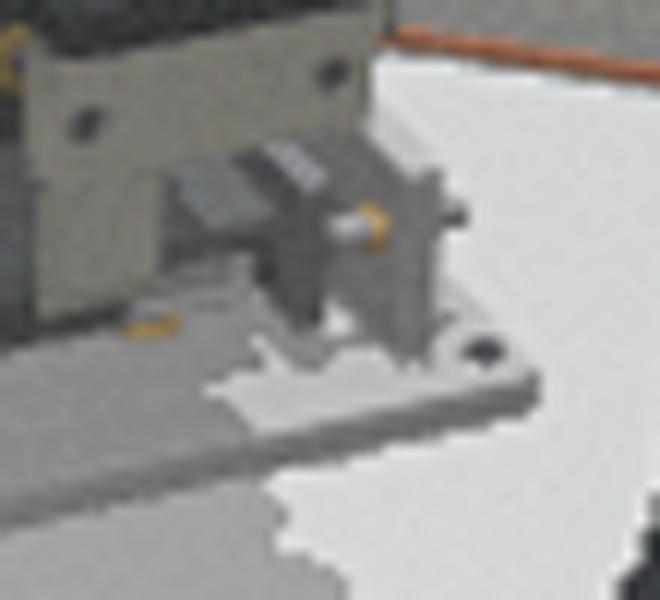

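```bash
python3 - <<'E'
from h import *
a=cv2.cvtColor(cv2.imread("pics/scene0.png"),cv2.COLOR_BGR2GRAY);b=cv2.cvtColor(cv2.imread("pics/s8.png"),cv2.COLOR_BGR2GRAY)
for r in range(150,168): print(r,a[r,284:302],b[r,284:302])
E
```

```text
150 [ 85 131 140 141 145 129 110 106 107 107 132 186 193 192 195 212 215 214] [119 119 118 118 118 115 117 115 110 115 116 147 188 195 196 213 214 211]
151 [ 85  87 132 139 145 119 103 104 105 102 105 135 188 196 193 197 209 216] [118 119 120 116 116 109 109 110 102 106 102 126 185 194 191 197 212 215]
152 [ 82  81  89 135 141 142 111 104 111 109 104 106 134 186 196 192 199 211] [109 101  93 132 137 140 107 100 106 102 102 104 131 184 193 191 198 210]
153 [ 86  84  84  85 136 143 143 109 105 109 105 108 105 132 186 198 196 202] [ 91  75  76  83 129 139 141 110 100 105 105 104 103 131 185 197 195 202]
154 [ 82  84  90  81  85 138 145 145 114 108 108 106 106 107 133 165 142 142] [113  92  75  72  83 135 139 146 111  99 102 108  99 104 133 165 140 140]
155 [ 86  88  87  80  82  87 131 123 105 108 104 109 109 109 109 116 113 135] [112 106  85  78  79  85 129 119 100 101 107 103 105  99 106 117 112 131]
156 [ 87  86  85  89  86  84  96  92  86 103 106 107 103 107 107 111 110 123] [113 115 105  87  77  74  91  86  86 100 103 105 104 102 106 111 109 121]
157 [ 85  86  88  84  84  83  91  87
[... 935 characters left out ...]
8 112 115 109 161] [124 126  80  66  79  81  82  85  99 102 105 105 104 106 111 108 105 159]
164 [134 139 142 103  87  88  86  87 115 114 109 107 111 106 115 114 111 161] [132 125 137  93  76  83  85  81 113 111 105 105 110 107 115 113 110 161]
165 [141 136 140 116  90  84  90  87 160 133 114 107 105 108 119 115 116 160] [129 134 141 116  85  79  80  81 154 132 111 103 104 102 112 113 108 161]
166 [193 152 139 136 118  96  89  86 181 193 146 115 105 104 116 121 117 133] [137 135 140 137 117  87  82  78 179 194 144 109 103 102 117 114 113 132]
167 [192 191 152 135 140 110 112 129 187 196 156 123 111 107 118 116 110 128] [134 133 132 131 139 106 108 130 185 194 153 118 106 102 111 114 105 128]
```

>>> carry_out(
  targets=[
    [[0.0005,0.0005,0],0],
    [[0.0005,0.0002,0],0],
    [[0,0,0],0],
  ],
)

```text
time: 14.92
tool_pos: [0.6107, -0.0376, 0.0379]
tool_rot: [3.137, -0.0, -0.077]
contact_force: [-2.0, -2.5, 0.8]
opening: 0.0518
```

>>> carry_out(
  targets=[
    [[0.001,0,0],0],
    [[0,0,0],0],
  ],
)

```text
time: 15.18
tool_pos: [0.6117, -0.0377, 0.0379]
tool_rot: [3.137, -0.0, -0.077]
contact_force: [-2.1, -1.9, 1.5]
opening: 0.0522
```

```bash
cat >> h.py <<'E'
def track(im):
    a=cv2.cvtColor(cv2.imread("pics/scene0.png"),cv2.COLOR_BGR2GRAY)
    b=cv2.cvtColor(im,cv2.COLOR_BGR2GRAY) if im.ndim==3 else im
    for nm,(y0,y1,x0,x1) in {"fencetop":(149,158,285,294),"fencelow":(157,170,287,294),"wall(ref)":(148,170,296,306)}.items():
        t=a[y0:y1,x0:x1].astype(np.float32); U=8
        B=cv2.resize(b[y0-6:y1+6,x0-6:x1+6].astype(np.float32),None,fx=U,fy=U,interpolation=cv2.INTER_CUBIC); T=cv2.resize(t,None,fx=U,fy=U,interpolation=cv2.INTER_CUBIC)
        r=cv2.matchTemplate(B,T,cv2.TM_CCOEFF_NORMED); _,m,_,l=cv2.minMaxLoc(r); print(nm,round(m,3),"shift px",l[0]/U-6,l[1]/U-6)
    g=lambda j:proj("scene",[.6139+j[0]*.997+j[1]*.0772,-.0379-j[0]*.0772+j[1]*.997,j[2]])[0]
    print("5mm fence =",g((.052,-.03,.04))-g((.047,-.03,.04)))
E
python3 - <<'E'
from h import *
st()
im=eyes.read_camera("scene")[:,:,::-1].copy(); cv2.imwrite("pics/s9.png",im); track(im)
E
```

```text
t 15.175 pos [611.7 -37.7  37.9] rot [ 3.1372e+00 -1.0000e-04 -7.7300e-02] F [-2.07 -1.89  1.48] T [-0.31  0.29 -0.09] open 52.22 q [-0.18  0.69  1.49 -0.01  0.96  1.47]
fencetop 0.779 shift px 0.125 0.0
fencelow 0.961 shift px 0.0 0.0
wall(ref) 0.99 shift px 0.125 0.0
5mm fence = [ 1.71817881 -0.37255659]
```

>>> carry_out(
  targets=[
    [[0.0012,0,0.0012],0],
    [[0.0012,0,0.0012],0],
    [[0,0,0],0],
  ],
)

```text
time: 15.6
tool_pos: [0.6132, -0.0377, 0.0357]
tool_rot: [3.137, 0.002, -0.078]
contact_force: [-1.8, -2.4, 2.6]
opening: 0.0517
```

```bash
python3 - <<'E'
from h import *
st()
im=eyes.read_camera("scene")[:,:,::-1].copy(); cv2.imwrite("pics/s10.png",im); track(im)
E
```

```text
t 15.6 pos [613.2 -37.7  35.7] rot [ 3.1373e+00  2.0000e-03 -7.7600e-02] F [-1.84 -2.42  2.63] T [-0.32  0.33 -0.16] open 51.67 q [-0.18  0.7   1.48 -0.01  0.96  1.47]
fencetop 0.718 shift px 0.625 -0.125
fencelow 0.929 shift px 0.375 0.0
wall(ref) 0.975 shift px 0.125 0.0
5mm fence = [ 1.71817881 -0.37255659]
```

>>> carry_out(
  targets=[
    [[0.0013,0,0.0007],0],
    [[0.0013,0,0.0007],0],
    [[0,0,0],0],
  ],
)

```text
time: 16.02
tool_pos: [0.6142, -0.0378, 0.0345]
tool_rot: [3.137, 0.006, -0.078]
contact_force: [-1.4, -2.1, 2.5]
opening: 0.0514
```

```bash
python3 - <<'E'
from h import *
st()
im=eyes.read_camera("scene")[:,:,::-1].copy(); cv2.imwrite("pics/s11.png",im); track(im)
E
```

```text
t 16.025 pos [614.2 -37.8  34.5] rot [ 3.1374  0.0058 -0.0776] F [-1.4  -2.14  2.49] T [-0.42  0.31 -0.2 ] open 51.39 q [-0.18  0.71  1.48 -0.01  0.97  1.47]
fencetop 0.713 shift px -4.5 4.0
fencelow 0.892 shift px 0.75 0.0
wall(ref) 0.955 shift px 0.25 0.0
5mm fence = [ 1.71817881 -0.37255659]
```

```bash
python3 - <<'E'
from h import *
for n in("scene0","s9","s10","s11"):
    b=cv2.cvtColor(cv2.imread(f"pics/{n}.png"),cv2.COLOR_BGR2GRAY)
    print(n)
    for r in(153,154,155,158,165,166,167): print("  ",r,b[r,284:302])
im=cv2.imread("pics/s11.png"); cv2.imwrite("pics/scene11.png",cv2.resize(im[140:190,265:320],None,fx=12,fy=12,interpolation=cv2.INTER_CUBIC))
E
```

```text
scene0
   153 [ 86  84  84  85 136 143 143 109 105 109 105 108 105 132 186 198 196 202]
   154 [ 82  84  90  81  85 138 145 145 114 108 108 106 106 107 133 165 142 142]
   155 [ 86  88  87  80  82  87 131 123 105 108 104 109 109 109 109 116 113 135]
   158 [ 84  86  85  85  90  86  87  87 126 170 177 156 162 125 110 118 117 107]
   165 [141 136 140 116  90  84  90  87 160 133 114 107 105 108 119 115 116 160]
   166 [193 152 139 136 118  96  89  86 181 193 146 115 105 104 116 121 117 133]
   167 [192 191 152 135 140 110 112 129 187 196 156 123 111 107 118 116 110 128]
s9
   153 [113  87  79  80 134 142 142 110 102 105 104 101 104 129 183 197 194 202]
   154 [111 104  83  74  80 133 139 141 112 102 104 107 101 101 130 165 142 138]
   155 [112 117 104  83  73  82 129 122 100 102 104 103 103 101 106 115 104 130]
   158 [104 105  94  87  81  82  82  80 124 169 175 159 156 124 109 111 114 102]
   165 [130 137 140 114  84  81  78  82 156 134 109 106 104 106 116 116 110 162]
   166 [137 136 139 140 116  88  85  81 184 194 140 112 105 104 111 113 109 132]
   167 [135 138 137 136 139 103 103 1
[... 485 characters left out ...]
 83  82 127 186 144 112 105 105 112 119 109 130]
   167 [137 136 137 138 135 118  99 127 181 196 152 122 104 102 114 110 107 124]
s11
   153 [120 108 101  98  88 131 136 142 110 102 103 103 103 133 182 196 197 203]
   154 [110 106  82  77  77  79 138 142 145 117 102 104 102 101 131 166 140 140]
   155 [110 114 108  82  81  78  84 109  99  86 102 102 101 104 105 113 107 131]
   158 [116 114 111 118 116  96  78  81  82 146 168 157 156 124 106 111 113 102]
   165 [130 130 126 128 136  97  80  86  84 113 107 101 106 104 112 116 109 159]
   166 [120 134 138 138 137 142  97  78  79 179 145 112 106 104 111 114 111 129]
   167 [135 135 135 138 136 138 103 126 154 192 154 124 108 100 112 114 109 129]
```

View pics/scene11.png

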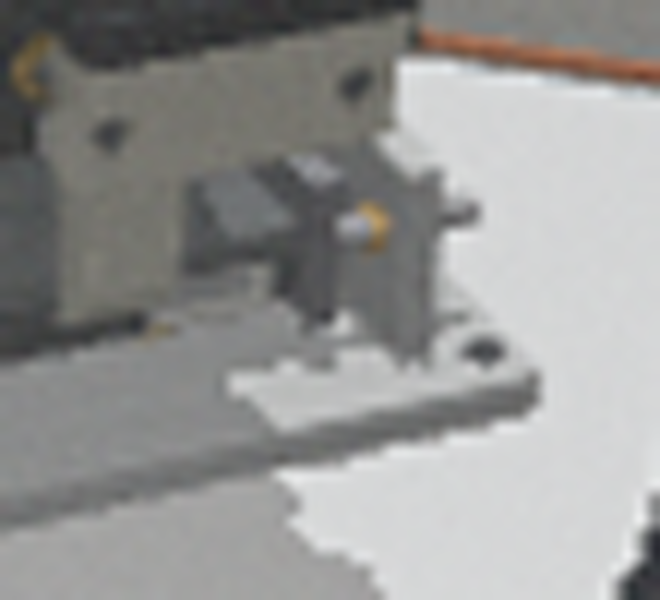

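>>> carry_out(
  targets=[
    [[0.0018,0,0.0007],0],
    [[0.0018,0,0.0007],0],
    [[0,0,0],0],
  ],
)

```text
time: 16.45
tool_pos: [0.6155, -0.0378, 0.0333]
tool_rot: [3.137, 0.011, -0.077]
contact_force: [-2.1, -1.5, 1.9]
opening: 0.0518
```

```bash
python3 - <<'E'
from h import *
st()
im=eyes.read_camera("scene")[:,:,::-1].copy(); cv2.imwrite("pics/s12.png",im); st()
b=cv2.cvtColor(im,cv2.COLOR_BGR2GRAY)
for r in(152,153,154,155,158,165,166,167): print("  ",r,b[r,284:302])
cv2.imwrite("pics/scene12.png",cv2.resize(im[125:195,230:320],None,fx=8,fy=8,interpolation=cv2.INTER_CUBIC))
E
```

```text
t 16.45 pos [615.5 -37.8  33.3] rot [ 3.1375  0.0113 -0.0774] F [-2.06 -1.49  1.94] T [-0.32  0.26 -0.16] open 51.76 q [-0.18  0.71  1.47 -0.01  0.97  1.47]
t 16.5 pos [615.5 -37.8  33.3] rot [ 3.1374  0.0112 -0.0774] F [-3.11 -1.84  2.95] T [-0.3   0.56 -0.18] open 51.66 q [-0.18  0.71  1.47 -0.01  0.97  1.47]
   152 [118 116 117 117 116 118 118 116 111 111 113 105 120 184 194 192 197 212]
   153 [119 116 119 111 100 105 123 138 124 107 102 104 104 132 184 197 196 202]
   154 [115 109  86  80  79  77  99 135 144 125 106 106 101 103 128 162 139 140]
   155 [110 109 103  83  77  80  77 104  96  86  97 106 103 102 104 118 110 132]
   158 [108 112 114 113 112 101  87  84  84 100 166 160 160 122 112 114 108 104]
   165 [133 133 133 129 117  89  78  85  83  86 105 106 105 104 113 117 113 162]
   166 [123 120 129 138 137 118  86  82  80 152 133 113 104 105 114 113 111 134]
   167 [135 138 137 136 137 136 124 128 154 189 156 122 108 106 112 111 110 127]
```

View pics/scene12.png

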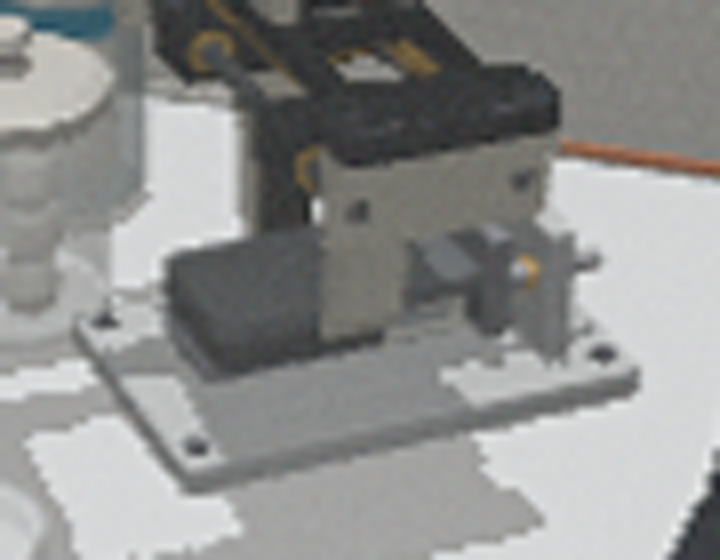

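```bash
python3 - <<'E'
from h import *
a=cv2.imread("pics/s9.png");b=cv2.imread("pics/s12.png")
f=12
t=[cv2.resize(i[150:178,246:282],None,fx=f,fy=f,interpolation=cv2.INTER_CUBIC) for i in(a,b)]
cv2.imwrite("pics/cmp12.png",np.hstack([np.clip(q.astype(float)*1.4,0,255).astype(np.uint8)[:, :396] for q in t]))
o=np.array([.6139,-.0379]);c,s=np.cos(-.0773),np.sin(-.0773)
def W(x,y,z): q=o+np.array([[c,-s],[s,c]])@np.array([x,y]); return [q[0],q[1],z]
for x,z in((0,.03),(.0042,.0253)): print(proj("scene",[W(x-.047,-.026,z),W(x-.047,-.026,z+.02),W(x-.047,.026,z+.02)]).round(2).tolist(), "bed",proj("scene",[W(-.046,-.019,z)]))
E
```

```text
[[255.5, 170.54], [255.47, 163.82], [247.92, 154.53]] bed [[254.81616371 169.14919761]]
[[257.01, 171.76], [257.0, 165.08], [249.42, 155.78]] bed [[254.82317753 170.70450929]]
```

View pics/cmp12.png

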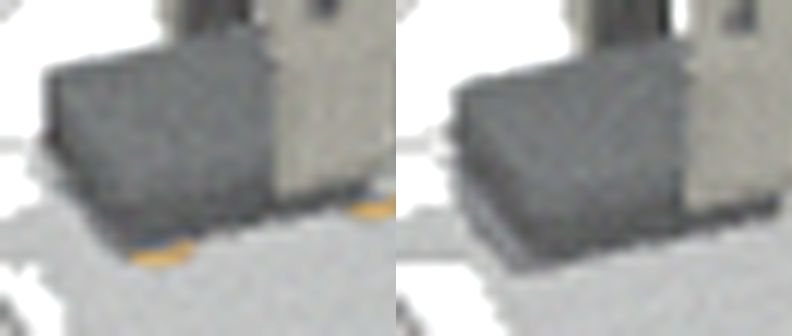

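>>> carry_out(
  targets=[
    [[0.0012,0,0.0001],0],
    [[0,0,0],0],
  ],
)

```text
time: 16.75
tool_pos: [0.6156, -0.0378, 0.0332]
tool_rot: [3.137, 0.014, -0.077]
contact_force: [-2.9, -2.4, 2.4]
opening: 0.0518
```

```bash
python3 - <<'E'
from h import *
st()
for k in range(6): im=eyes.read_camera("scene")[:,:,::-1].copy()
cv2.imwrite("pics/s13.png",im); st()
b=cv2.cvtColor(im,cv2.COLOR_BGR2GRAY)
for r in(153,154,158,165,166,167): print("  ",r,b[r,284:302])
cv2.imwrite("pics/scene13.png",cv2.resize(im[100:290,150:330],None,fx=3.1,fy=3.1,interpolation=cv2.INTER_CUBIC))
E
```

```text
t 16.75 pos [615.6 -37.8  33.2] rot [ 3.1375  0.014  -0.0772] F [-2.94 -2.39  2.42] T [-0.32  0.31 -0.11] open 51.81 q [-0.18  0.71  1.46 -0.01  0.98  1.47]
t 17.05 pos [615.6 -37.8  33.2] rot [ 3.1375  0.0139 -0.0772] F [-4.59 -1.89  4.44] T [-0.32  0.68 -0.14] open 51.87 q [-0.18  0.71  1.46 -0.01  0.98  1.47]
   153 [118 120 119 117 102 104 133 135 122 107 106 105 102 132 185 197 196 203]
   154 [116 108  82  77  74  78 106 137 142 128 111 103 103 102 130 165 143 140]
   158 [107 115 112 111 116 102  87  85  81  98 165 155 158 124 110 115 110 103]
   165 [131 133 132 131 118  87  77  86  83  88 104 105 104 102 117 115 110 161]
   166 [126 118 121 134 136 123  91  77  77 155 134 108 107 104 112 112 111 130]
   167 [135 133 135 137 139 132 120 131 156 189 153 121 109 101 113 114 107 128]
```

View pics/scene13.png

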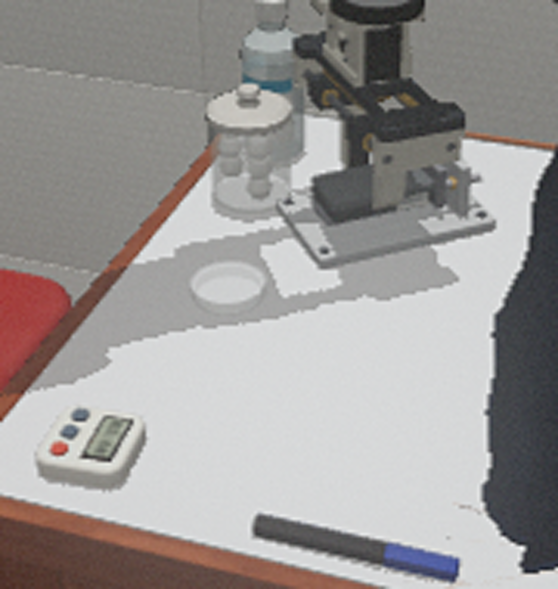

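```bash
python3 - <<'E'
from h import *
from cell import order
for k in range(3): eyes.read_camera("scene")
st(); print(order.hand_in()); st()
E
```

```text
t 17.2 pos [615.6 -37.8  33.2] rot [ 3.1375  0.0139 -0.0773] F [-4.31 -1.72  4.84] T [-0.33  0.68 -0.13] open 51.96 q [-0.18  0.71  1.46 -0.01  0.98  1.47]
the job is handed in; nothing more can be done
None
the job is handed in; nothing more can be done
```

The case is on the jig bed, lid up, with one long side against the stop block. I handed the job in at 17.2 s, still holding it pressed. I gripped it across its width with 20 N, re-gripping once on the table to keep the gripper clear of the jar beside the jig. After the case touched the bed, the stop and the fence, I pushed it diagonally, down and toward the fence, in short stages.

**Last checks before hand-in:**
- **Bed:** it is pushed in about 4.8 mm, going by tool height. Camera estimates ranged from about 4.3 to 6 mm.
- **Fence:** it is pushed in about 4.2 mm, by both tool travel and the fence's shift in the image.
- **Forces:** the settled readings were about 4.3–4.6 N toward the fence and 4.4–4.8 N down, which agrees with the springs at those depths. About 1.8 N was still holding the case against the stop. Readings taken straight after each move were 1–3 N lower, because the force signal lags.
- **Steadiness:** the tool did not move over the last 0.45 s. In the last picture the timer, petri dish and marker showed no sign of having been touched.

**Weak points:**
- The tool ended about 0.8° nose-down. Between the pictures before and after the push, the rear of the case sank about as much as the tool, so I judge it flat on the bed, but I could not measure that directly.
- A final nudge of about 1 mm toward the fence moved the case only 0.1 mm, so the fence is slightly less pushed in than the bed.

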